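Build a pump's disc-spring stack and clip in its plunger shafts

ROBOT

A 7-joint arm with a two-finger parallel gripper is mounted at the origin on the work surface. World frame = base frame: x ahead of the robot, y to its left, z up, the work surface at z = 0. Lengths are in m, angles in rad, forces in N, time in s.
With the tool pointing down it reaches from about 0.425 to 0.925 m from the base axis. Payload 6.8 kg.
Tool frame: the origin (TCP) lies on the centre line of the jaws, within the pads' length; the fingertips stand bot.finger_overhang ahead of it and the grasp point (between the pads) lies 3 mm ahead of it (bot.finger_overhang is the distance from the TCP to the fingertips, in m); z points along the fingers, y is the direction in which the jaws open and shut (so a half turn about z gives the same grasp; the last joint's range is limited). The gripper opens to 85 mm and grips with 20 to 120 N. Pads are 22 mm wide; open, the fingers measure 114 mm over their backs; the gripper's body (76 mm by 85 mm) begins 54 mm behind the grasp point. The pads swing forward as they close: fully open they stand 13 mm farther back than shut.
Start: joints at [-1.424, 0.477, 0.022, 1.555, -0.011, 1.109, -0.083], TCP at [0.17, 0.653, 0.253] pointing down, gripper open.
Joint ranges: [-2.96, 2.96], [-0.34, 2.1], [-1.41, 1.46], [0.24, 2.44], [-1.37, 4.51], [0.17, 1.92], [-2.96, 2.96]. Speed limits (rad/s): [2.39, 2.39, 3.14, 3.14, 3.14, 3.14, 3.14].

INTERFACE

Orientations are given as a unit quaternion [w, x, y, z].
In Python, from station import bot gives the robot as it stands.
- The arm moves only by the tool drive_tool, never from a script. Its argument "increments" is text: rows parted by semicolons, each of 4 numbers parted by spaces: the shift along the world's x, y, z in m, then the turn about the world's z in rad. In form: tx ty tz spin; .... A call has 1 to 12 rows; each row shifts and turns the commanded pose from where the row before left it; what a row does not reach is not made up. A row lasts 1/12 s, in which the tool goes at most 41.7 mm and 7.16 degrees, less where a joint would pass 70% of its speed; a pose out of reach is approached as far as the arm can. A call is refused whole if a number of a shift passes 0.0417 or a number of a turn 0.125, either way. A call with a gripper value outside its range is refused whole. "grip" is the opening, from 0 (shut) to 1 (fully open), set as the call begins (left out, the last holds). The fingers move at their own pace and stop on an object; "squeeze" is the grip in N (left out, the last holds). Time passes only in rows, so rows that do not move let the fingers close. It gives the time, the measured TCP pose, the force and the opening at its end, in the units of the state.
- bot.get_obs(): the state, without advancing time (a new reading comes with each control period).
- bot.read_camera(name): name is "scene" or "top"; returns the picture (480x640x3 uint8, red, green, blue); there is no depth.
- bot.calibration(name): a dict with "fx", "fy", "cx", "cy" (pixels), "camera_from_world" (4x4, takes a point from world to camera coordinates). Camera axes: x right, y down, z forward; pixel columns grow to the right and rows downward; lengths in m; the calibration is good to about 2 mm. A picture is of the moment at which its call begins. calibration takes no time and is no camera call.
- bot.hand_in(): hands the job in, once; it reports no verdict.
The state is a dict: "t": time; "q": joint angles; "joint_vel": joint speeds; "joint_torque": joint torques, N m; "eef_pos": TCP position; "tool_rot": TCP orientation; "contact_force": force on the tool from outside, world axes, zero at the start; "torque": the same for the moment, N m; "gripper_width": opening from 0.0 (shut) to 1.0 (fully open).
Only numpy, scipy, OpenCV 4.12 (cv2) and the standard library are available. Lean on these libraries where they do the work, as an engineer would, in place of code of your own. Each camera call takes 0.05 s, during which the arm holds its last target.

TASK

Ready the pump's rebuild parts on the lab bench: stack all the conical spring washers on the arbor so that every washer faces the opposite way to its neighbours (rim to rim, crown to crown, none nested), and the lowest lies on the flange. The washers lie dome up or hollow up as you need them and need no turning over; start with whichever facing lets all of them be used. Snap each plunger shaft fully down into a clip of its own on the holder, either way round, and leave the jar, beaker and screwdriver alone.

Things in the scene. Friction and masses are not known exactly. Their poses are not given: they have to be found in the camera images.
- washer1: steel conical spring washer, 50 mm across, hole 27 mm, 9 mm high; rim 4 mm high, its outer edge upright; the crown (hole's edge) stands 5 mm proud of the rim on the convex side. Origin on the axis at mid-height; own +z points out of the crown side: +z up = dome up (rim 0 to 4 mm above its support), +z down = hollow up (on its crown, rim 5 to 9 mm up). 50 g. May be absent
- washer2: steel conical spring washer, 50 mm across, hole 27 mm, 9 mm high; rim 4 mm high, its outer edge upright; the crown (hole's edge) stands 5 mm proud of the rim on the convex side. Origin on the axis at mid-height; own +z points out of the crown side: +z up = dome up (rim 0 to 4 mm above its support), +z down = hollow up (on its crown, rim 5 to 9 mm up). 50 g. May be absent
- washer3: steel conical spring washer, 50 mm across, hole 27 mm, 9 mm high; rim 4 mm high, its outer edge upright; the crown (hole's edge) stands 5 mm proud of the rim on the convex side. Origin on the axis at mid-height; own +z points out of the crown side: +z up = dome up (rim 0 to 4 mm above its support), +z down = hollow up (on its crown, rim 5 to 9 mm up). 50 g. May be absent
- washer4: steel conical spring washer, 50 mm across, hole 27 mm, 9 mm high; rim 4 mm high, its outer edge upright; the crown (hole's edge) stands 5 mm proud of the rim on the convex side. Origin on the axis at mid-height; own +z points out of the crown side: +z up = dome up (rim 0 to 4 mm above its support), +z down = hollow up (on its crown, rim 5 to 9 mm up). 50 g. May be absent
- washer5: steel conical spring washer, 50 mm across, hole 27 mm, 9 mm high; rim 4 mm high, its outer edge upright; the crown (hole's edge) stands 5 mm proud of the rim on the convex side. Origin on the axis at mid-height; own +z points out of the crown side: +z up = dome up (rim 0 to 4 mm above its support), +z down = hollow up (on its crown, rim 5 to 9 mm up). 50 g. May be absent
- washer6: steel conical spring washer, 50 mm across, hole 27 mm, 9 mm high; rim 4 mm high, its outer edge upright; the crown (hole's edge) stands 5 mm proud of the rim on the convex side. Origin on the axis at mid-height; own +z points out of the crown side: +z up = dome up (rim 0 to 4 mm above its support), +z down = hollow up (on its crown, rim 5 to 9 mm up). 50 g. May be absent
- seat (a point): centre of the top face of the flange of the fixed stacking arbor, where the lowest washer lies; 12 mm above the bench, z up. Flange diameter 56 mm; from its middle an upright round arbor of 22 mm diameter with a domed top rises to 63 mm above this point.
- shaft1: plunger shaft on the bench: round steel body, 14 mm diameter; 18 mm square flats, 10 mm long, at both ends, 84 mm of round body between them; thin white tip, 20 mm long, beyond the +x square. Origin on the axis midway between the squares, x along the shaft. Lies on its squares, axis 9 mm up. 100 g
- shaft2: plunger shaft on the bench: round steel body, 14 mm diameter; 18 mm square flats, 10 mm long, at both ends, 84 mm of round body between them; thin white tip, 20 mm long, beyond the +x square. Origin on the axis midway between the squares, x along the shaft. Lies on its squares, axis 9 mm up. 100 g
- shaft3: plunger shaft on the bench: round steel body, 14 mm diameter; 18 mm square flats, 10 mm long, at both ends, 84 mm of round body between them; thin white tip, 20 mm long, beyond the +x square. Origin on the axis midway between the squares, x along the shaft. Lies on its squares, axis 9 mm up. 100 g
- holder: fixed black holder for the shafts, base plate 100 mm (x) by 230 mm (y) by 8 mm; origin in the middle of its underside; its three clips lie along its x axis, at y = +80, 0 and -80 mm
- clip1 (a point): the +y clip: point on a seated shaft's axis, midway. Two pairs of sprung fingers 25 mm either way along the holder's x, each 12 mm wide; 38 mm free between the pairs. Shaft enters from above, lying along x, down to supports 7 mm below this point. Lips 7 mm above it, 8 mm apart, spread at about 10 N, then snap; fingers flare to 25 mm apart, 20 mm above it at the top
- clip2 (a point): the middle clip: point on a seated shaft's axis, midway. Two pairs of sprung fingers 25 mm either way along the holder's x, each 12 mm wide; 38 mm free between the pairs. Shaft enters from above, lying along x, down to supports 7 mm below this point. Lips 7 mm above it, 8 mm apart, spread at about 10 N, then snap; fingers flare to 25 mm apart, 20 mm above it at the top
- clip3 (a point): the -y clip: point on a seated shaft's axis, midway. Two pairs of sprung fingers 25 mm either way along the holder's x, each 12 mm wide; 38 mm free between the pairs. Shaft enters from above, lying along x, down to supports 7 mm below this point. Lips 7 mm above it, 8 mm apart, spread at about 10 N, then snap; fingers flare to 25 mm apart, 20 mm above it at the top
- jar: bystander: closed amber glass jar, diameter 60 mm, height 60 mm; origin at its underside, leave alone
- beaker: bystander: glass beaker, diameter 56 mm, height 60 mm; origin at its underside, leave alone
- screwdriver: bystander: screwdriver lying on the bench at the far side, leave alone

How it is judged:
By the outcome, as a careful person would: the job done as asked, in the order asked, and still so for the second after the job is handed in, with the robot touching nothing.
Of washer1, washer2, washer3 only 2 to 3 are there at a start; the rules pass over those that are not, and their reading is None.
Of washer4, washer5, washer6 only 2 to 3 are there at a start; the rules pass over those that are not, and their reading is None.
At some moment in a run one of washer1, washer2, washer3, washer4, washer5, washer6, shaft1, shaft2, shaft3 may be knocked a few centimetres aside while the robot is not near it.
It also fails if it takes over 200 s, if anything falls off the work surface, if the arm or the gripper's body presses on something with over 40 N, if the wrist force passes 120 N, or if a joint passes its speed limit or range.

## Working session

There is one attempt and no reset: what is moved stays moved. The work goes in short steps, Python scripts to look and compute and a tool call to move; the robot and the scene stay as the last step left them, time stands still between calls to the robot, and variables do not carry over. Pictures are saved under pics/ and viewed, and the job is handed in when it is done.

Besides the shell and the picture viewer there is one more tool, called as name(argument=value, ...) on one line, values as JSON. drive_tool: Moves the arm, as the interface text tells. Its arguments: {"type":"object","properties":{"increments":{"type":"string"},"grip":{"type":"number"},"squeeze":{"type":"number"}},"required":["increments"]}

```bash
ls; mkdir -p pics; python3 - <<'E'
from station import bot
import cv2,numpy as np
o=bot.get_obs()
print({k:np.round(v,4).tolist() for k,v in o.items()}, bot.finger_overhang)
for n in("scene","top"):
    im=bot.read_camera(n); cv2.imwrite(f"pics/{n}0.png",im[:,:,::-1]); c=bot.calibration(n); print(n,{k:np.round(v,4).tolist() for k,v in c.items()})
E
```

```text
pics
{'t': 0.0, 'q': [-1.4241, 0.4778, 0.0223, 1.5565, -0.0115, 1.1093, -0.0831], 'joint_vel': [0.0022, -0.0009, 0.0027, 0.001, -0.0004, 0.0006, -0.0015], 'joint_torque': [-0.0013, -59.6444, 1.6075, -28.1207, 0.0124, 0.0092, -0.0], 'eef_pos': [0.17, 0.6527, 0.2523], 'tool_rot': [-0.0001, 0.127, 0.9919, -0.0009], 'contact_force': [0.611, 0.1539, 0.0273], 'torque': [0.0343, 0.008, -0.0123], 'gripper_width': 0.9993} 0.022
scene {'fx': 545.6839, 'fy': 545.6839, 'cx': 318.9631, 'cy': 243.2861, 'camera_from_world': [[-0.6527, 0.7576, -0.0089, 0.3539], [0.6175, 0.5251, -0.5857, -0.3714], [-0.439, -0.3878, -0.8105, 1.4172], [0.0, 0.0, 0.0, 1.0]]}
top {'fx': 537.0561, 'fy': 537.0561, 'cx': 320.9324, 'cy': 245.4017, 'camera_from_world': [[0.012, -0.9999, -0.0026, 0.0452], [-0.9788, -0.0112, -0.2044, 0.5966], [0.2043, 0.005, -0.9789, 1.0224], [0.0, 0.0, 0.0, 1.0]]}
```

View pics/scene0.png

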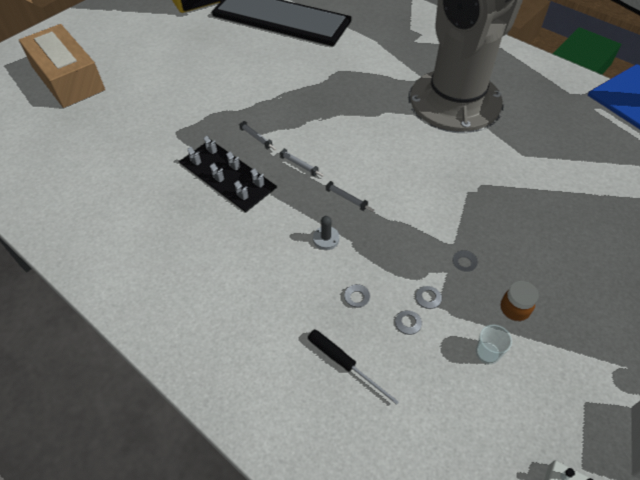

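View pics/top0.png

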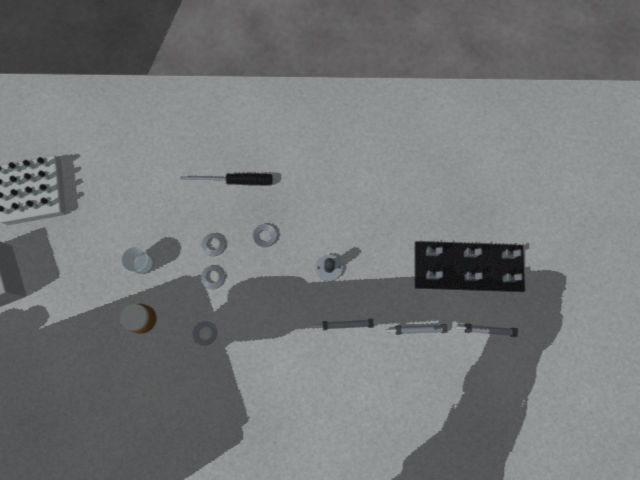

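```bash
cat > h.py <<'E'
from station import bot
import cv2,numpy as np
def cal(n):
    c=bot.calibration(n); return np.array([[c['fx'],0,c['cx']],[0,c['fy'],c['cy']],[0,0,1]]),np.array(c['camera_from_world'])
def proj(n,p):
    K,T=cal(n); p=np.atleast_2d(p); q=(T[:3,:3]@p.T).T+T[:3,3]; u=(K@q.T).T; return u[:,:2]/u[:,2:]
def unproj(n,uv,z):
    K,T=cal(n); R,t=T[:3,:3],T[:3,3]; uv=np.atleast_2d(uv); d=(R.T@np.linalg.inv(K)@np.c_[uv,np.ones(len(uv))].T).T; o=-R.T@t
    s=(np.broadcast_to(z,len(uv))-o[2])/d[:,2]; return o+s[:,None]*d
def crop(im,x0,y0,x1,y1,s,fn):
    cv2.imwrite(fn,cv2.resize(im[y0:y1,x0:x1,::-1],None,fx=s,fy=s,interpolation=cv2.INTER_CUBIC))
E
python3 - <<'E'
from h import *
a=cv2.imread('pics/top0.png')[:,:,::-1]; b=cv2.imread('pics/scene0.png')[:,:,::-1]
def bright(x): return np.clip((x/255.)**.6*255,0,255).astype(np.uint8)
crop(bright(a),100,210,300,360,4,'pics/t1.png'); crop(bright(b),310,200,510,350,4,'pics/s1.png')
crop(bright(a),310,230,540,345,3.4,'pics/t2.png')
print(unproj('top',[[214,244],[213,277],[265,235],[204,333],[330,266],[348,324],[421,329],[491,330],[470,267]],.005))
E
```

```text
[[ 0.60831259  0.28008377  0.005     ]
 [ 0.53743709  0.2784502   0.005     ]
 [ 0.62919384  0.17215249  0.005     ]
 [ 0.42101007  0.29080373  0.005     ]
 [ 0.56370507  0.03278085  0.005     ]
 [ 0.44287192 -0.00538555  0.005     ]
 [ 0.43444673 -0.15563891  0.005     ]
 [ 0.43411704 -0.29949436  0.005     ]
 [ 0.56497603 -0.26220015  0.005     ]]
```

View pics/t1.png

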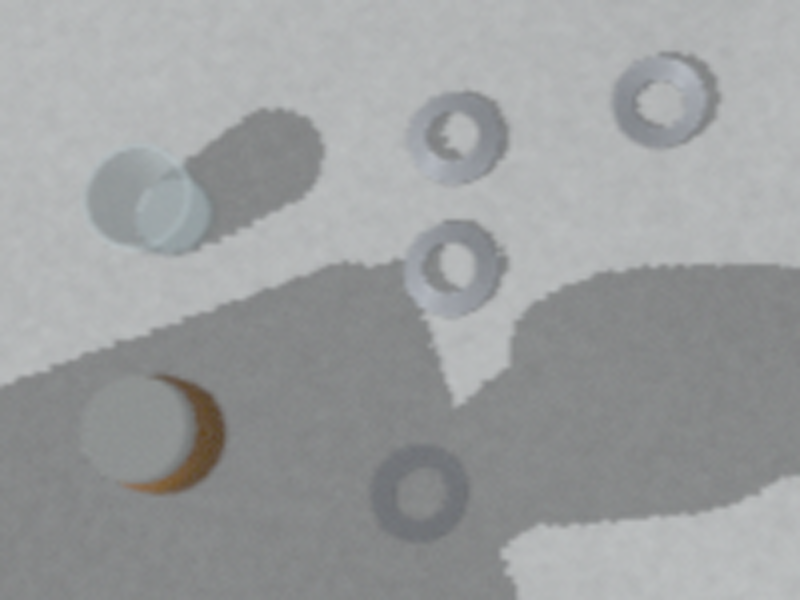

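View pics/s1.png

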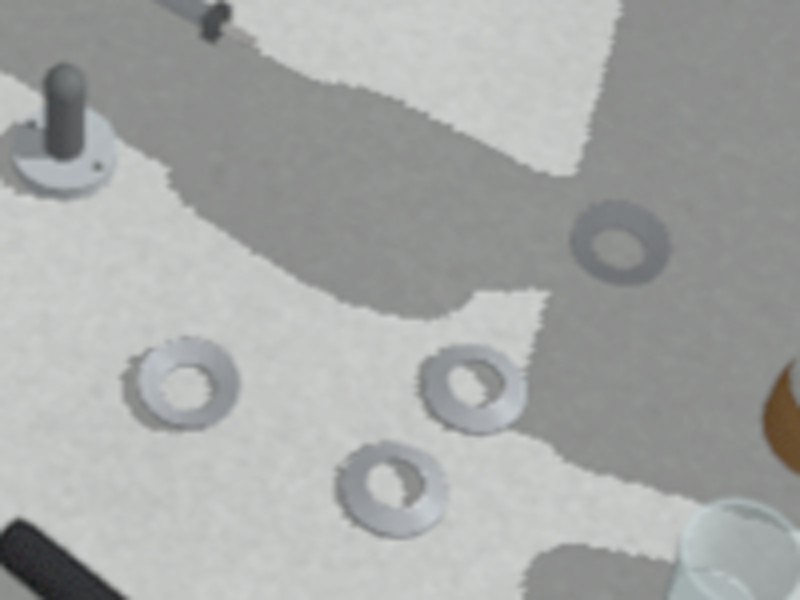

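View pics/t2.png

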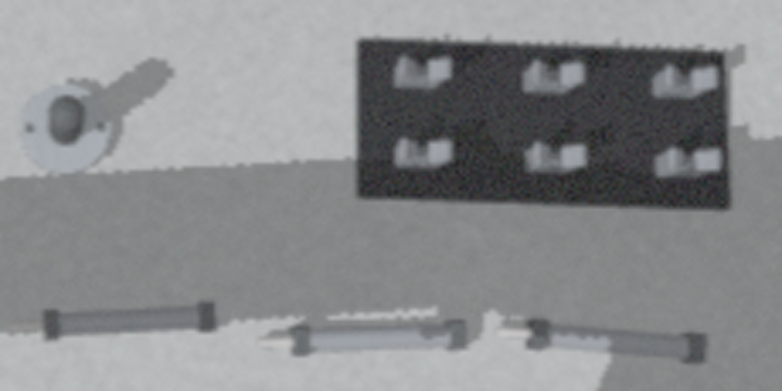

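```bash
cat >> h.py <<'E'
from scipy.optimize import minimize, differential_evolution
from scipy.ndimage import map_coordinates, gaussian_filter
A=np.linspace(0,2*np.pi,72,endpoint=False)
def circ(r,z): return np.c_[r*np.cos(A),r*np.sin(A),np.full(72,z)]
WD=[np.r_[circ(25,0),circ(25,4)]/1000., circ(13.5,9)/1000.]
WH=[np.r_[circ(25,5),circ(25,9)]/1000., circ(13.5,0)/1000.]
def box(x0,x1,y0,y1,z0,z1): return np.array([[x,y,z] for x in(x0,x1) for y in (y0,y1) for z in (z0,z1)])/1000.
FL=[np.r_[circ(28,0),circ(28,12)]/1000.]
HB=[box(-50,50,-115,115,0,8)]
SH=[box(-52,52,-9,9,0,18)*[1,1,1], ]
SHP=[box(-52,-42,-9,9,0,18),box(42,52,-9,9,0,18)]
SBODY=[box(-42,42,-7,7,9,9)]
def dens(uv,step=.5):
    h=cv2.convexHull(uv.astype(np.float32))[:,0]; P=[];N=[]
    for a,b in zip(h,np.roll(h,-1,0)):
        L=np.linalg.norm(b-a)
        if L<1e-6: continue
        k=max(1,int(L/step)); t=(np.arange(k)+.5)/k
        P.append(a+t[:,None]*(b-a)); d=(b-a)/L; N.append(np.tile([d[1],-d[0]],(k,1)))
    return np.vstack(P),np.vstack(N)
class Img:
    def __init__(s,n,im):
        s.n=n; g=im.astype(float).mean(2); s.g=gaussian_filter(g,.7); s.gy,s.gx=np.gradient(s.g)
    def score(s,parts,x,y,yaw=0,z=0):
        c,sn=np.cos(yaw),np.sin(yaw); R=np.array([[c,-sn,0],[sn,c,0],[0,0,1]]); tot=0
        for p in parts:
            P,N=dens(proj(s.n,p@R.T+[x,y,z])); 
            gx=map_coordinates(s.gx,[P[:,1],P[:,0]],order=1); gy=map_coordinates(s.gy,[P[:,1],P[:,0]],order=1)
            tot+=np.mean(np.minimum(np.abs(gx*N[:,0]+gy*N[:,1]),12))
        return tot/len(parts)
def fit(imgs,parts,x,y,yaw=None,z=0,r=.012,dy=.15):
    f=lambda v:-sum(i.score(parts,v[0],v[1],v[2] if yaw is not None else 0,z) for i in imgs)
    b=[(x-r,x+r),(y-r,y+r)]+([(yaw-dy,yaw+dy)] if yaw is not None else [])
    o=differential_evolution(f,b,maxiter=30,popsize=12,seed=1,tol=1e-4); return o.x,-o.fun
E
cat > m0.py <<'E'
from h import *
T=Img('top',cv2.imread('pics/top0.png')); S=Img('scene',cv2.imread('pics/scene0.png'))
for nm,(x,y) in dict(a=(.608,.28),b=(.537,.278),c=(.629,.172),d=(.421,.291)).items():
    for k,M in dict(D=WD,H=WH).items():
        print(nm,k,*[(np.round(q[0],4),round(q[1],2)) for q in (fit([T],M,x,y),fit([S],M,x,y),fit([T,S],M,x,y))])
def three(nm,M,x,y,yaw=None):
    print(nm,*[(np.round(q[0],4),round(q[1],2)) for q in (fit([T],M,x,y,yaw),fit([S],M,x,y,yaw),fit([T,S],M,x,y,yaw))])
three('arb',FL,.563,.033); three('hold',HB,.565,-.262,-.04)
for i,(x,y,w) in enumerate([(.443,-.005,1.57),(.434,-.156,1.57),(.434,-.2995,1.5)]): three('sh%d'%i,SHP+SBODY,x,y,w)
E
time python3 m0.py
```

```text
Traceback (most recent call last):
  File "m0.py", line 5, in <module>
    print(nm,k,*[(np.round(q[0],4),round(q[1],2)) for q in (fit([T],M,x,y),fit([S],M,x,y),fit([T,S],M,x,y))])
                                                                                          ~~~^^^^^^^^^^^^^
  File "h.py", line 45, in fit
    o=differential_evolution(f,b,maxiter=30,popsize=12,seed=1,tol=1e-4); return o.x,-o.fun
  File "h.py", line 43, in <lambda>
    f=lambda v:-sum(i.score(parts,v[0],v[1],v[2] if yaw is not None else 0,z) for i in imgs)
                ~~~^^^^^^^^^^^^^^^^^^^^^^^^^^^^^^^^^^^^^^^^^^^^^^^^^^^^^^^^^^^^^^^^^^^^^^^^^
  File "h.py", line 43, in <genexpr>
    f=lambda v:-sum(i.score(parts,v[0],v[1],v[2] if yaw is not None else 0,z) for i in imgs)
                    ~~~~~~~^^^^^^^^^^^^^^^^^^^^^^^^^^^^^^^^^^^^^^^^^^^^^^^^^^
  File "h.py", line 38, in score
    P,N=dens(proj(s.n,p@R.T+[x,y,z]));
             ~~~~^^^^^^^^^^^^^^^^^^^
  File "h.py", line 6, in proj
    K,T=cal(n); p=np.atleast_2d(p); q=(T[:3,:3]@p.T).T+T[:3,3]; u=(K@q.T).T; return u[:,:2]/u[:,2:]
        ~~~^^^
  File "h.py", line 4, in cal
    c=bot.calibration(n); return np.array([[c['fx'],0,c['cx']],[0,c['fy'],c['cy']],[0,0,1]]),np.array(c['camera_from_world'])
ValueError: time passes only in moves, steps and waits

real	0m13.220s
user	0m10.009s
sys	0m0.947s
```

Cache the calibration.

```bash
sed -i 's/^def cal(n):/import functools\n@functools.cache\ndef cal(n):/' h.py; time python3 m0.py
```

```text
a D (array([0.6095, 0.2813]), np.float64(9.85)) (array([0.608 , 0.2798]), np.float64(10.52)) (array([0.6087, 0.2811]), np.float64(19.96))
a H (array([0.6085, 0.2804]), np.float64(8.8)) (array([0.6098, 0.2805]), np.float64(8.12)) (array([0.6094, 0.2802]), np.float64(16.55))
b D (array([0.5385, 0.2797]), np.float64(10.42)) (array([0.5372, 0.2778]), np.float64(11.15)) (array([0.5381, 0.2791]), np.float64(21.22))
b H (array([0.5381, 0.2794]), np.float64(9.55)) (array([0.5416, 0.2782]), np.float64(8.64)) (array([0.5389, 0.2787]), np.float64(17.84))
c D (array([0.6284, 0.1722]), np.float64(8.45)) (array([0.6286, 0.1714]), np.float64(7.8)) (array([0.6283, 0.1715]), np.float64(16.19))
c H (array([0.629 , 0.1728]), np.float64(8.62)) (array([0.6275, 0.1704]), np.float64(9.42)) (array([0.6281, 0.1713]), np.float64(17.28))
d D (array([0.4214, 0.2892]), np.float64(5.72)) (array([0.4169, 0.2867]), np.float64(4.78)) (array([0.4212, 0.2889]), np.float64(9.71))
d H (array([0.4213, 0.2893]), np.float64(6.16)) (array([0.4197, 0.2875]), np.float64(7.65)) (array([0.4203, 0.2884]), np.float64(12.89))
arb 
[... 157 characters left out ...]
6  , -0.0221]), np.float64(11.99)) (array([ 0.5666, -0.2595, -0.0275]), np.float64(11.07)) (array([ 0.5669, -0.2595, -0.0253]), np.float64(23.05))
sh0 (array([ 0.4428, -0.0043,  1.6323]), np.float64(10.83)) (array([ 0.443 , -0.0069,  1.6416]), np.float64(10.85)) (array([ 0.4429, -0.0052,  1.6362]), np.float64(21.19))
sh1 (array([ 0.4352, -0.1547,  1.6145]), np.float64(9.8)) (array([ 0.4358, -0.1574,  1.6233]), np.float64(10.67)) (array([ 0.4355, -0.155 ,  1.614 ]), np.float64(20.18))
sh2 (array([ 0.4342, -0.2983,  1.4964]), np.float64(9.8)) (array([ 0.434 , -0.3004,  1.4811]), np.float64(9.56)) (array([ 0.4343, -0.2983,  1.4909]), np.float64(19.23))
real	1m33.316s
user	1m38.916s
sys	0m0.746s
```

```bash
cat >> h.py <<'E'
def dome():
    pts=[circ(11,45)]
    for a in np.linspace(0,np.pi/2,8): pts.append(circ(11*np.cos(a),64+11*np.sin(a)))
    return np.vstack(pts)/1000.
ROD=[np.r_[circ(11,12)/1000.,dome()]]
def over(n,im,parts,x,y,yaw=0,z=0,s=4,col=(255,0,0)):
    pass
E
python3 - <<'E'
from h import *
it,is_=cv2.imread('pics/top0.png'),cv2.imread('pics/scene0.png')
T=Img('top',it); S=Img('scene',is_)
for M in (ROD,FL+ROD):
    for I in ([T],[S],[T,S]):
        q=fit(I,M,.562,.034); print(np.round(q[0],4),round(q[1],2))
for n,im,c in(('top',it,(300,230,360,290)),('scene',is_,(290,200,360,260))):
    s=9; o=cv2.resize(im[c[1]:c[3],c[0]:c[2]],None,fx=s,fy=s,interpolation=cv2.INTER_CUBIC)
    for M,col in((FL,(0,0,255)),(ROD,(0,255,0))):
        uv=proj(n,M[0]+[q[0][0],q[0][1],0]); h=cv2.convexHull(uv.astype(np.float32))[:,0]
        cv2.polylines(o,[(((h-[c[0],c[1]]+.5)*s)).astype(int)],True,col,1)
    cv2.imwrite(f'pics/arb_{n}.png',o)
E
python3 -c "
import cv2,numpy as np
a=cv2.imread('pics/arb_top.png');b=cv2.imread('pics/arb_scene.png');b=cv2.resize(b,(540,540));a=cv2.resize(a,(540,540));cv2.imwrite('pics/arb.png',cv2.resize(np.hstack([a,b]),(800,400)))"
```

```text
[0.5599 0.0349] 12.0
[0.5592 0.0332] 11.59
[0.5596 0.0342] 23.54
[0.5596 0.0354] 9.1
[0.5594 0.0339] 10.34
[0.5596 0.0349] 19.32
```

View pics/arb.png

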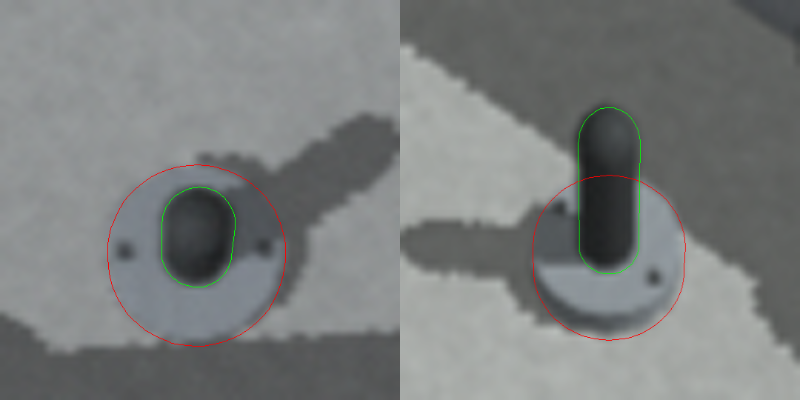

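```bash
python3 - <<'E'
from h import *
it,is_=cv2.imread('pics/top0.png'),cv2.imread('pics/scene0.png')
H=np.array([.5669,-.2595]);yaw=-.0253;c_,s_=np.cos(yaw),np.sin(yaw)
R=np.array([[c_,-s_,0],[s_,c_,0],[0,0,1]])
outs=[]
for n,im,c in(('top',it,(410,235,530,295)),('scene',is_,(175,130,279,212))):
    s=6.6 if n=='top' else 7.6; o=cv2.resize(im[c[1]:c[3],c[0]:c[2]],None,fx=s,fy=s,interpolation=cv2.INTER_CUBIC)
    o=np.clip((o/255.)**.6*255,0,255).astype(np.uint8)
    for y in(80,0,-80):
        for x in(-25,25):
            for zt,col in((35,(0,0,255)),(41,(0,255,0)),(47,(255,0,0))):
                P=np.array([[x-6,y-12.5,zt],[x+6,y-12.5,zt],[x+6,y+12.5,zt],[x-6,y+12.5,zt]])/1000
                uv=proj(n,P@R.T+[*H,0]); cv2.polylines(o,[((uv-[c[0],c[1]]+.5)*s).astype(int)],True,col,1)
    cv2.imwrite(f'pics/h_{n}.png',o)
E
```

```text
(no output)
```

View pics/h_scene.png

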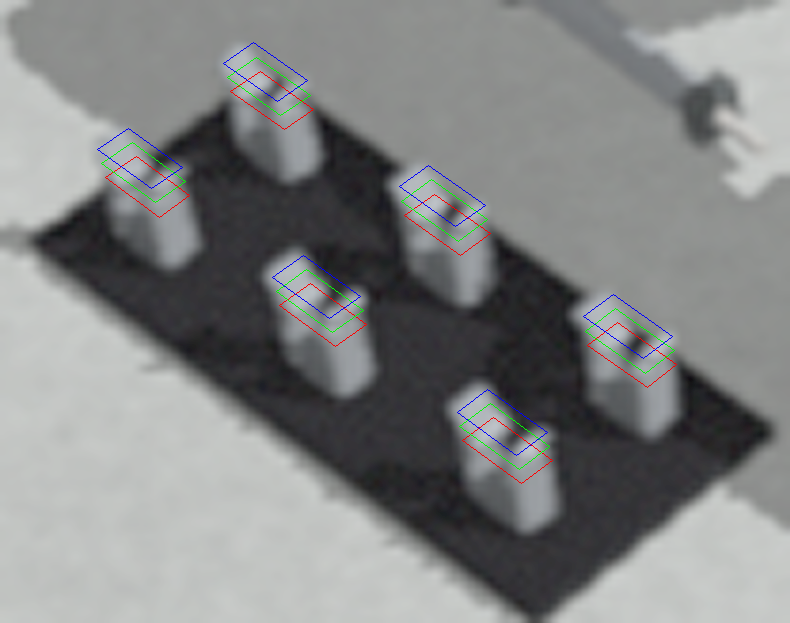

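View pics/h_top.png

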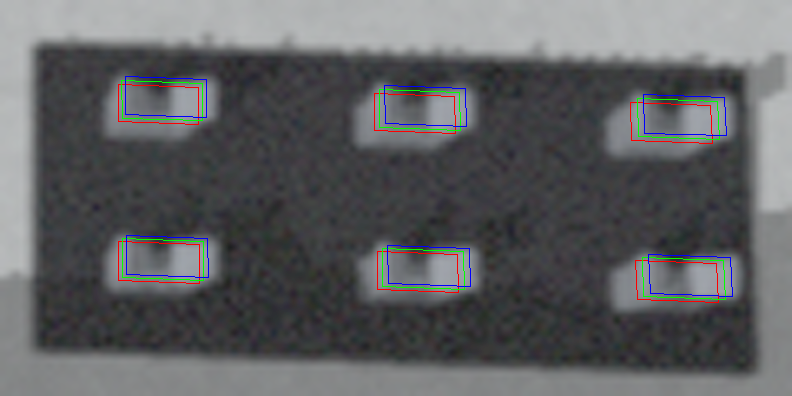

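drive_tool(increments="0.025 -0.0265 0 0; 0.025 -0.0265 0 0; 0.025 -0.0265 0 0; 0.025 -0.0265 0 0; 0.025 -0.0265 0 0; 0.025 -0.0265 -0.01 0; 0.025 -0.0265 -0.01 0; 0.025 -0.0265 -0.01 0; 0.025 -0.0265 -0.01 0; 0.025 -0.0265 -0.01 0; 0.025 -0.0265 -0.01 0; 0.025 -0.0265 -0.01 0", grip=0.72)

```text
t: 1.1
eef_pos: [0.4709, 0.3336, 0.1826]
tool_rot: [-0.0, 0.127, 0.992, -0.0]
contact_force: [0.2, 1.4, 0.5]
gripper_width: 0.717
```

drive_tool(increments="0.0262 -0.027 -0.008 0; 0.0262 -0.027 -0.008 0; 0.0262 -0.027 -0.008 0; 0.0262 -0.027 -0.008 0; 0.0262 -0.027 -0.008 0; 0.0263 -0.027 -0.008 0; 0 0 0 0")

```text
t: 1.68
eef_pos: [0.6316, 0.1635, 0.1337]
tool_rot: [0.001, 0.132, 0.991, -0.003]
contact_force: [-0.3, -1.2, -0.1]
gripper_width: 0.716
```

```bash
python3 - <<'E'
from h import *
a=bot.read_camera('top');b=bot.read_camera('scene')
cv2.imwrite('pics/top1.png',a[:,:,::-1]);cv2.imwrite('pics/scene1.png',b[:,:,::-1])
o=bot.get_obs();print(np.round(o['eef_pos'],4),o['gripper_width'],proj('scene',o['eef_pos']),proj('scene',o['eef_pos']-[0,0,.022]))
crop(b,280,160,520,340,3.3,'pics/s2.png')
E
```

```text
[0.6279 0.1707 0.1343] 0.7217503519775821 [[359.70492726 258.69575025]] [[359.07569734 265.55993996]]
```

View pics/s2.png

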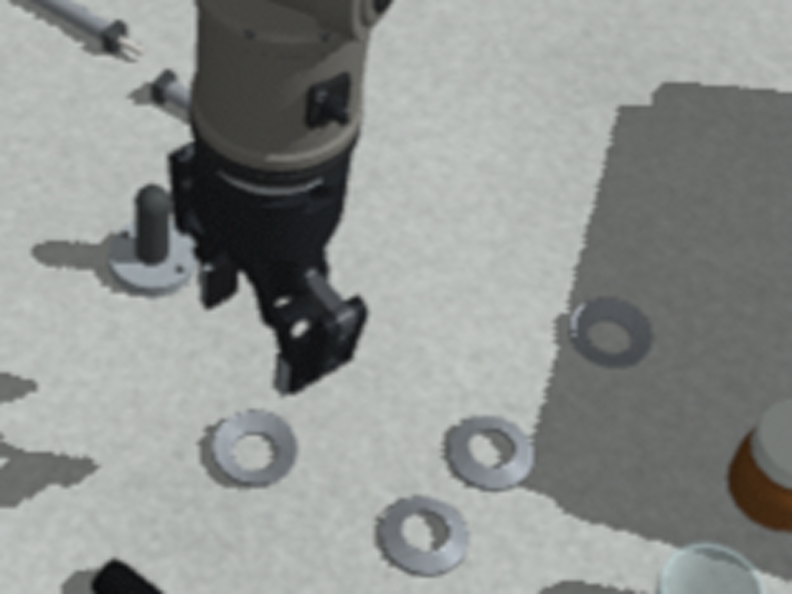

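View pics/top1.png

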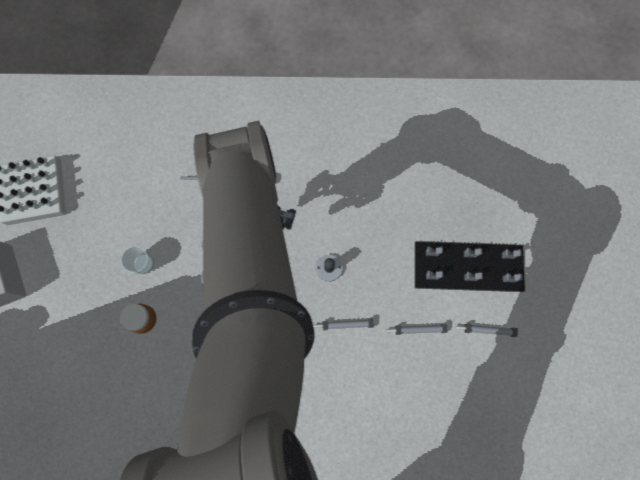

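```bash
python3 - <<'E'
from h import *
p=np.array([.6279,.1707,.1343]);d=np.array([np.cos(1.316),np.sin(1.316),0]);n=np.array([-d[1],d[0],0])
for oh in(.012,.017,.022,.027):
  for s in(1,-1):
    print(oh,s,[((proj('scene',p+s*d*r+n*w-[0,0,oh])[0]-[280,160])*3.3).round().tolist() for r in (.0306,.040) for w in(-.011,.011)])
b=cv2.imread('pics/scene1.png')[:,:,::-1]
crop(np.clip((b/255.)**.5*255,0,255).astype(np.uint8),330,230,400,290,10,'pics/s3.png')
E
```

```text
0.012 1 [[280.0, 387.0], [313.0, 367.0], [291.0, 399.0], [324.0, 379.0]]
0.012 -1 [[212.0, 310.0], [244.0, 291.0], [202.0, 298.0], [234.0, 280.0]]
0.017 1 [[280.0, 392.0], [312.0, 372.0], [290.0, 404.0], [323.0, 384.0]]
0.017 -1 [[212.0, 315.0], [244.0, 296.0], [202.0, 303.0], [234.0, 285.0]]
0.022 1 [[279.0, 397.0], [311.0, 377.0], [290.0, 409.0], [322.0, 389.0]]
0.022 -1 [[212.0, 320.0], [244.0, 301.0], [202.0, 309.0], [233.0, 290.0]]
0.027 1 [[279.0, 402.0], [311.0, 382.0], [289.0, 414.0], [322.0, 394.0]]
0.027 -1 [[211.0, 325.0], [243.0, 306.0], [201.0, 314.0], [233.0, 295.0]]
```

View pics/s3.png

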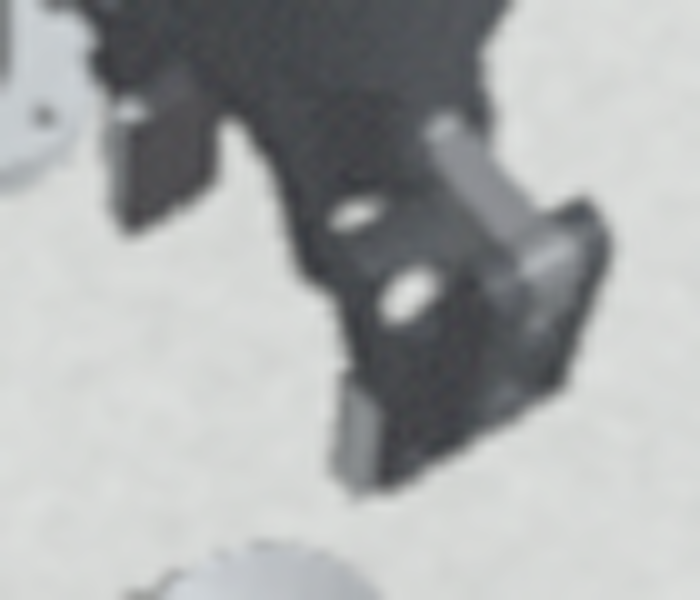

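drive_tool(increments="0.0003 0.0009 -0.015 0; 0 0 -0.02 0; 0 0 -0.025 0; 0 0 -0.025 0; 0 0 -0.015 0; 0 0 -0.009 0; 0 0 -0.003 0; 0 0 0 0; 0 0 0 0")

```text
t: 2.53
eef_pos: [0.6284, 0.1746, 0.0244]
tool_rot: [0.001, 0.127, 0.992, 0.0]
contact_force: [1.2, 0.1, -0.3]
gripper_width: 0.722
```

```bash
cat > look.py <<'E'
from h import *
import sys
n,x0,y0,x1,y1,s,fn=sys.argv[1:8]
im=bot.read_camera(n); cv2.imwrite('pics/full_'+fn,im[:,:,::-1])
crop(np.clip((im/255.)**.6*255,0,255).astype(np.uint8),int(x0),int(y0),int(x1),int(y1),float(s),'pics/'+fn)
o=bot.get_obs(); print(o['t'],np.round(o['eef_pos'],4),np.round(o['contact_force'],1),round(o['gripper_width'],3))
E
python3 look.py scene 320 240 400 315 9 s4.png
```

```text
2.5833 [0.6287 0.1745 0.0247] [ 0.7 -0.5  0.5] 0.718
```

View pics/s4.png

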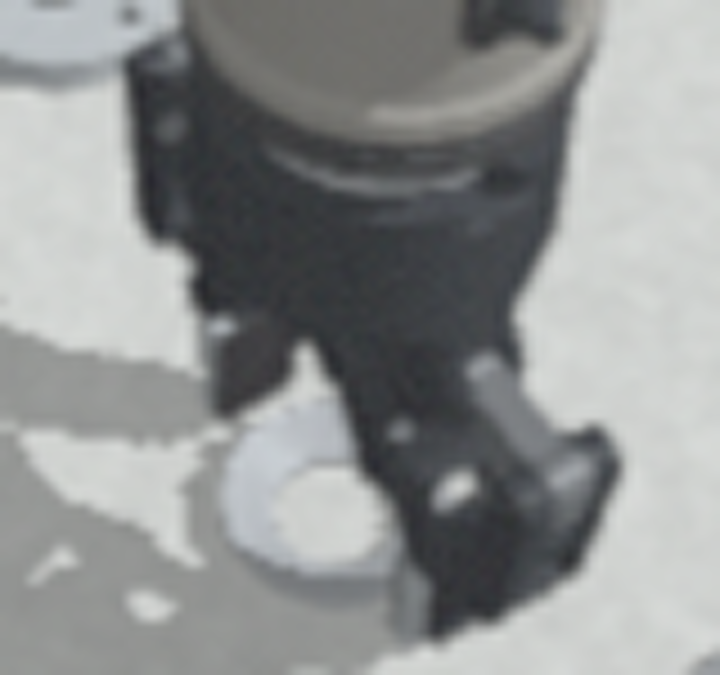

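drive_tool(increments="0 -0.001 -0.001 0; 0 -0.0015 -0.001 0; 0 0 -0.001 0; 0 0 -0.001 0; 0 0 -0.001 0; 0 0 -0.001 0; 0 0 0 0;0 0 0 0")

```text
t: 3.25
eef_pos: [0.6276, 0.1717, 0.0172]
tool_rot: [-0.0, 0.127, 0.992, -0.0]
contact_force: [0.2, -0.5, 0.1]
gripper_width: 0.718
```

```bash
python3 look.py scene 320 240 400 315 9 s5.png
```

```text
3.3 [0.6277 0.1717 0.0172] [ 0.  -0.1  0.3] 0.717
```

View pics/s5.png

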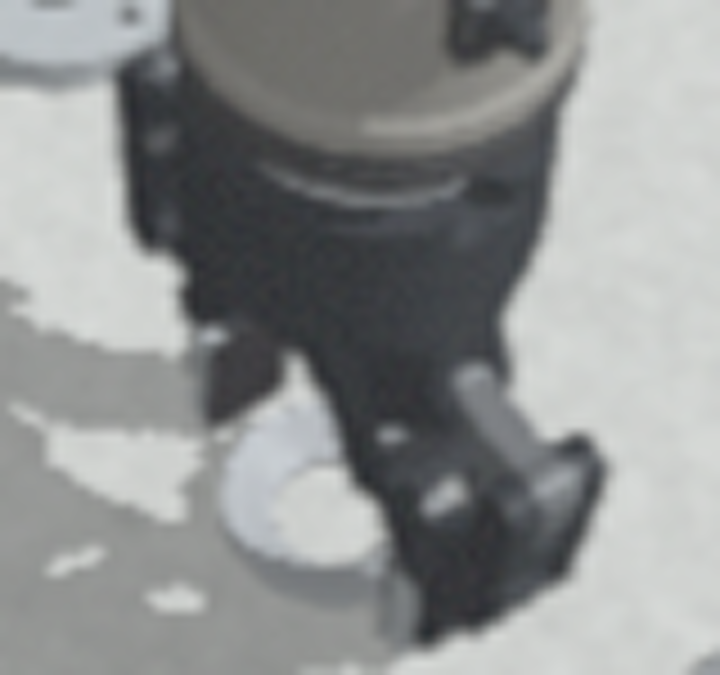

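drive_tool(increments="0 0 0.0015 0; 0 0 0 0; 0 0 0 0; 0 0 0 0; 0 0 0 0; 0 0 0 0", grip=0.4, squeeze=40)

```text
t: 3.8
eef_pos: [0.6283, 0.1718, 0.0196]
tool_rot: [0.001, 0.127, 0.992, 0.0]
contact_force: [-0.1, -0.0, 6.3]
gripper_width: 0.558
```

drive_tool(increments="0 0 0.005 0; 0 0 0.015 0; 0 0 0.03 0; 0 0 0.03 0; 0 0 0.02 0; 0 0 0.01 0; 0 0 0 0")

```text
t: 4.38
eef_pos: [0.6293, 0.172, 0.1322]
tool_rot: [0.002, 0.127, 0.992, 0.001]
contact_force: [0.9, -0.2, 0.0]
gripper_width: 0.557
```

```bash
python3 look.py scene 300 190 400 290 6 s6.png
```

```text
4.4333 [0.6282 0.1718 0.13  ] [-1.1 -0.4 -2.2] 0.557
```

View pics/s6.png

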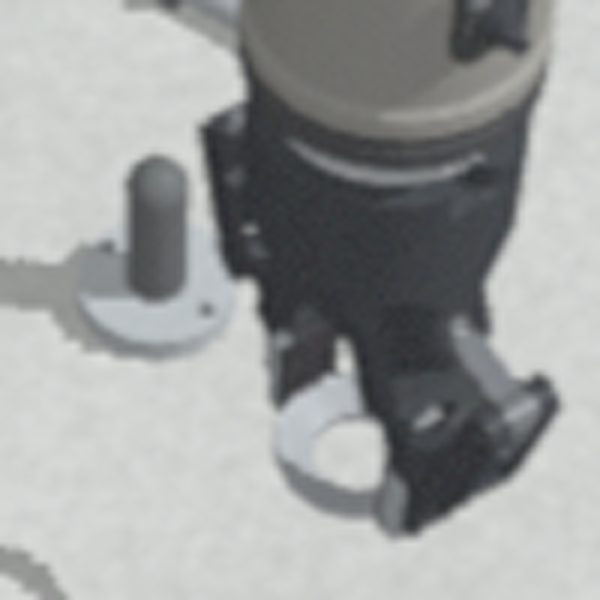

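drive_tool(increments="-0.0114 -0.0228 0 0; -0.0114 -0.0228 0 0; -0.0114 -0.0228 0 0; -0.0114 -0.0228 0 0; -0.0114 -0.0228 0 0; -0.0112 -0.023 0 0; 0 0 0 0; 0 0 0 0; 0 0 0 0")

```text
t: 5.18
eef_pos: [0.5591, 0.0352, 0.1278]
tool_rot: [-0.001, 0.127, 0.992, -0.0]
contact_force: [0.6, 0.2, -1.0]
gripper_width: 0.554
```

```bash
python3 look.py scene 280 150 380 260 5.4 s7.png; python3 look.py top 270 170 390 290 5 t7.png
```

```text
5.2333 [0.5594 0.0358 0.128 ] [ 0.1 -0.1 -0.3] 0.561
5.2833 [0.5596 0.036  0.1282] [ 0.6  1.  -0.5] 0.559
```

View pics/s7.png

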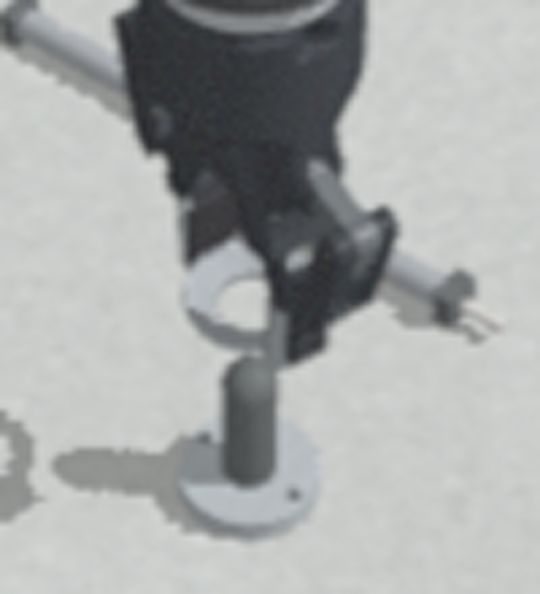

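View pics/t7.png

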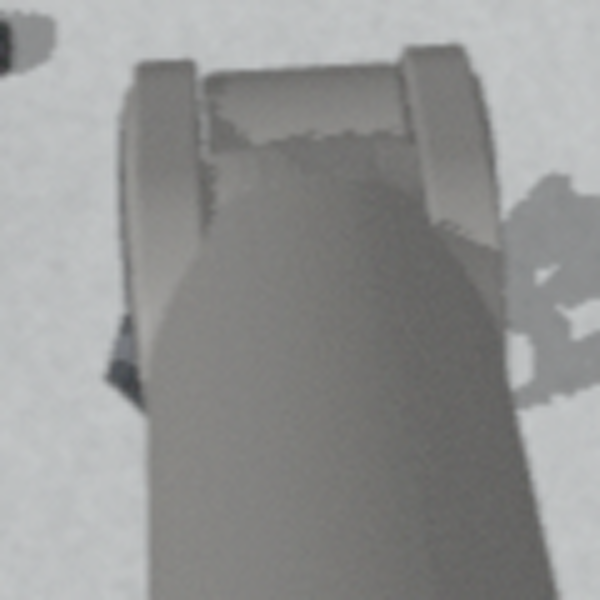

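drive_tool(increments="0 -0.001 -0.015 0; 0 0 -0.012 0; 0 0 -0.006 0; 0 0 -0.005 0; 0 0 -0.004 0; 0 0 -0.004 0; 0 0 0 0; 0 0 0 0")

```text
t: 5.95
eef_pos: [0.5596, 0.0336, 0.0828]
tool_rot: [-0.0, 0.127, 0.992, 0.0]
contact_force: [0.9, -0.0, 1.2]
gripper_width: 0.558
```

```bash
python3 look.py scene 290 170 370 260 6.5 s8.png
```

```text
6.0 [0.5597 0.0336 0.0831] [ 1.   0.5 -0.7] 0.558
```

View pics/s8.png

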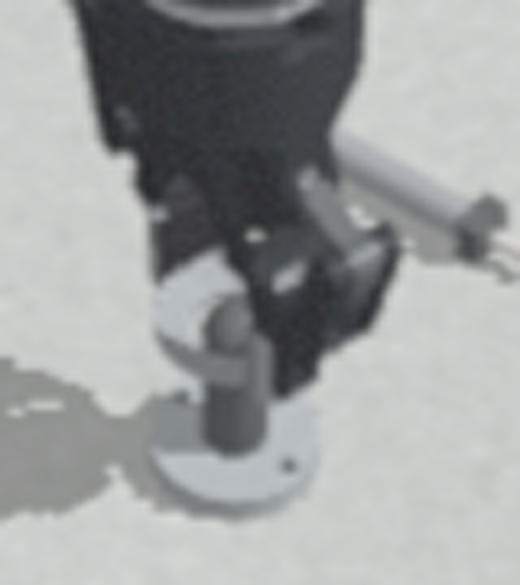

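drive_tool(increments="0 0.001 -0.005 0; 0 0 -0.01 0; 0 0 -0.012 0; 0 0 -0.01 0; 0 0 -0.006 0; 0 0 -0.003 0; 0 0 -0.002 0; 0 0 -0.001 0; 0 0 0 0; 0 0 0 0")

```text
t: 6.83
eef_pos: [0.5598, 0.0346, 0.0341]
tool_rot: [0.0, 0.127, 0.992, 0.0]
contact_force: [-0.1, 0.3, -1.3]
gripper_width: 0.559
```

drive_tool(increments="0 0 -0.001 0; 0 0 -0.001 0; 0 0 -0.001 0; 0 0 0 0; 0 0 0 0")

```text
t: 7.25
eef_pos: [0.5598, 0.0347, 0.0316]
tool_rot: [0.0, 0.127, 0.992, 0.0]
contact_force: [-1.7, -0.1, 7.5]
gripper_width: 0.563
```

drive_tool(increments="0 0 0.0005 0; 0 0 0 0; 0 0 0 0; 0 0 0 0", grip=0.72)

```text
t: 7.58
eef_pos: [0.5595, 0.0346, 0.0312]
tool_rot: [-0.0, 0.127, 0.992, -0.0]
contact_force: [0.2, -0.5, 0.6]
gripper_width: 0.72
```

drive_tool(increments="0 0 0.004 0; 0 0 0.01 0; 0 0 0.02 0; 0 0 0.03 0; 0 0 0.03 0; 0 0 0.02 0; 0 0 0 0")

```text
t: 8.17
eef_pos: [0.5625, 0.0348, 0.1507]
tool_rot: [0.004, 0.127, 0.992, 0.001]
contact_force: [0.8, -0.6, 0.4]
gripper_width: 0.719
```

```bash
python3 look.py scene 280 150 480 360 2.8 s9.png;python3 look.py top 170 200 370 360 4 t9.png
```

```text
8.2167 [0.5613 0.0348 0.1484] [-0.   0.4 -0.3] 0.72
8.2667 [0.5601 0.0347 0.1467] [-0.8  0.3 -0.7] 0.723
```

View pics/s9.png

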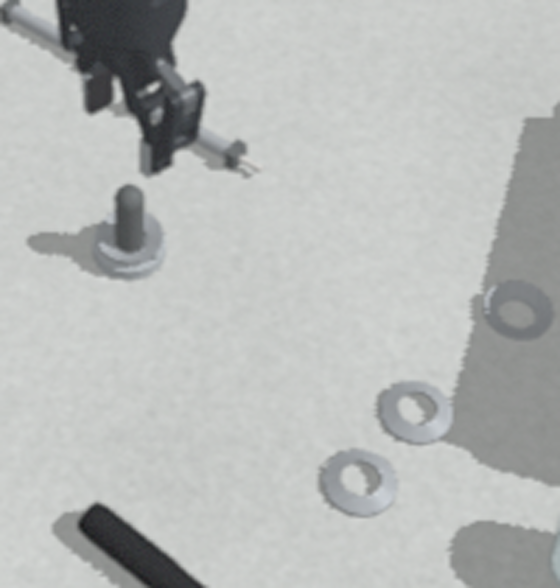

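View pics/t9.png

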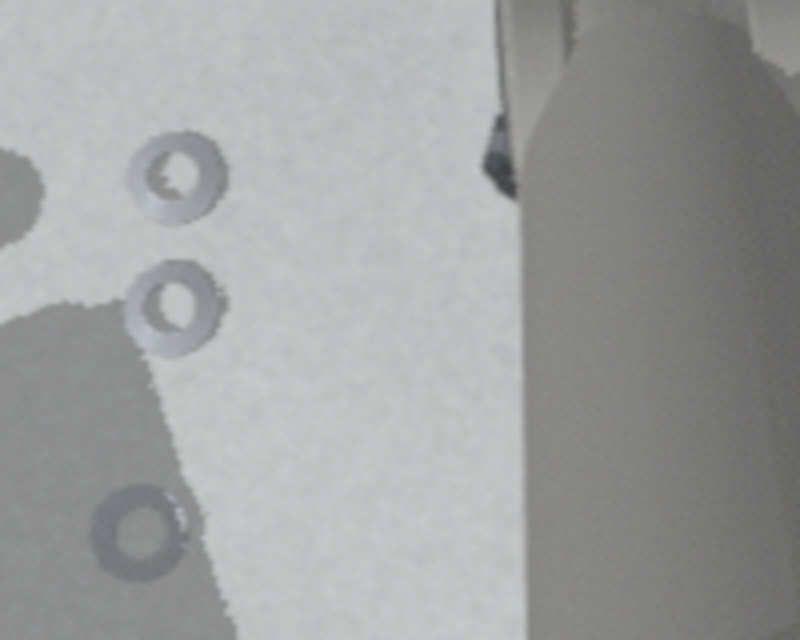

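```bash
cat > rf.py <<'E'
from h import *
import sys
T=Img('top',cv2.imread('pics/'+sys.argv[1])); S=Img('scene',cv2.imread('pics/'+sys.argv[2]))
for a in sys.argv[3:]:
    nm,k,x,y=a.split(','); M={'D':WD,'H':WH}[k]; r=[fit([I],M,float(x),float(y)) for I in (T,S)]
    print(nm,[(np.round(q[0],4).tolist(),round(q[1],1)) for q in r],np.round((r[0][0]+r[1][0])/2,4))
E
python3 rf.py full_t9.png full_s9.png a,D,.609,.28 b,D,.538,.279 d,H,.42,.288
```

```text
a [([0.6092, 0.2813], np.float64(10.1)), ([0.608, 0.2798], np.float64(10.6))] [0.6086 0.2805]
b [([0.5384, 0.2797], np.float64(10.7)), ([0.5372, 0.2778], np.float64(11.2))] [0.5378 0.2787]
d [([0.4214, 0.2895], np.float64(6.5)), ([0.4195, 0.2873], np.float64(7.7))] [0.4205 0.2884]
```

drive_tool(increments="-0.002 0.024 0 0; -0.003 0.035 -0.01 0; -0.003 0.035 -0.01 0; -0.003 0.035 -0.01 0; -0.003 0.035 -0.01 0; -0.003 0.035 -0.01 0; -0.003 0.0304 -0.01 0; -0.0017 0.015 -0.01 0; 0 0 0 0; 0 0 0 0; 0 0 0 0")

```text
t: 9.18
eef_pos: [0.5381, 0.2767, 0.0748]
tool_rot: [-0.0, 0.128, 0.992, -0.001]
contact_force: [0.1, -0.7, 0.3]
gripper_width: 0.719
```

drive_tool(increments="0 0 -0.015 0; 0 0 -0.015 0; 0 0 -0.012 0; 0 0 -0.007 0; 0 0 -0.003 0; 0 0 0 0; 0 0 0 0; 0 0 0 0", grip=0.66)

```text
t: 9.85
eef_pos: [0.5384, 0.2792, 0.024]
tool_rot: [0.0, 0.127, 0.992, 0.0]
contact_force: [-0.2, 0.5, -0.3]
gripper_width: 0.661
```

```bash
python3 look.py scene 380 230 470 320 6.5 s10.png
```

```text
9.9 [0.5384 0.2793 0.024 ] [0.8 1.1 0.6] 0.66
```

View pics/s10.png

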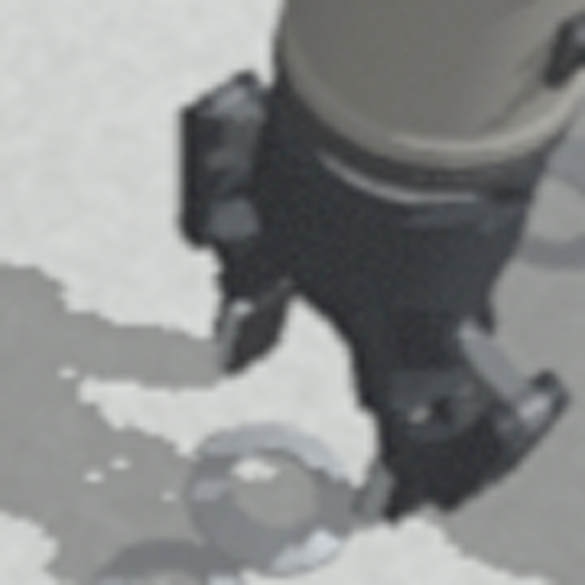

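drive_tool(increments="0 0 0.01 0; 0 0 0.03 0; 0 0 0.03 0; 0 0 0.03 0; 0 0 0.01 0; 0 0 0 0")

```text
t: 10.4
eef_pos: [0.5399, 0.2802, 0.1376]
tool_rot: [0.003, 0.127, 0.992, 0.002]
contact_force: [0.6, 0.1, -0.2]
gripper_width: 0.658
```

```bash
python3 look.py scene 280 190 520 370 3.3 s11.png;python3 look.py top 100 180 370 360 2.9 t11.png; cp pics/full_*.png /tmp
```

```text
10.45 [0.5387 0.2796 0.1353] [-0.3 -0.  -0. ] 0.662
10.5 [0.5377 0.2791 0.1336] [-0.3 -0.   0.4] 0.656
```

View pics/s11.png

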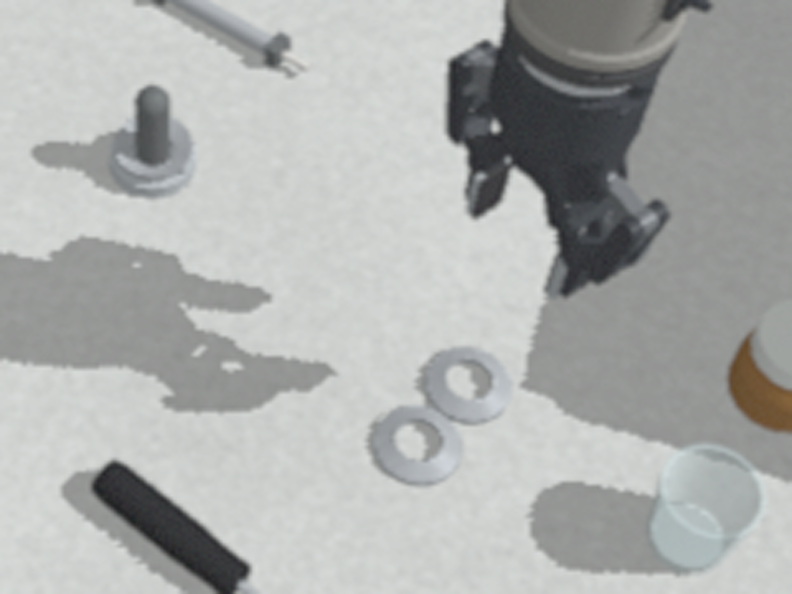

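View pics/t11.png

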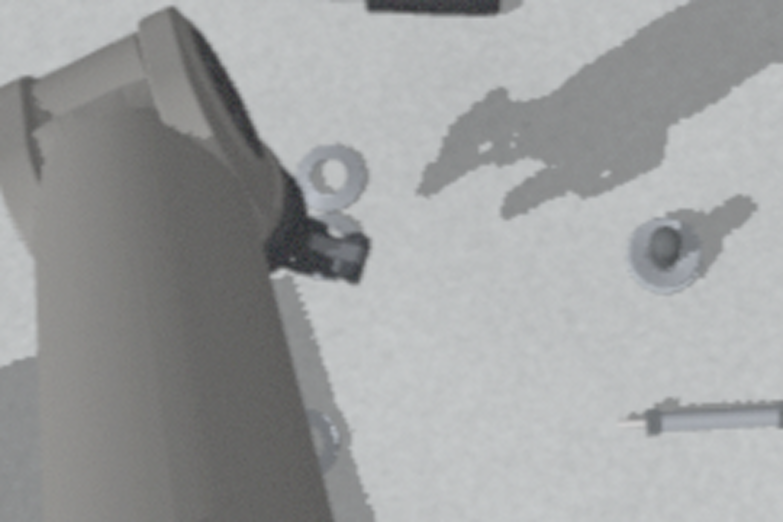

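```bash
python3 rf.py full_t11.png full_s11.png a,D,.609,.281 b,D,.558,.279 
```

```text
a [([0.6167, 0.2817], np.float64(10.6)), ([0.6154, 0.2799], np.float64(10.4))] [0.6161 0.2808]
b [([0.5641, 0.2715], np.float64(7.4)), ([0.5641, 0.2801], np.float64(10.7))] [0.5641 0.2758]
```

drive_tool(increments="0.013 0.0011 0 0; 0.0139 0.0011 0 0; 0 0 -0.02 0; 0 0 -0.03 0; 0 0 -0.02 0; 0 0 -0.015 0; 0 0 -0.01 0; 0 0 0 0; 0 0 0 0; 0 0 0 0")

```text
t: 11.33
eef_pos: [0.5652, 0.2814, 0.0388]
tool_rot: [0.0, 0.127, 0.992, 0.0]
contact_force: [0.2, -0.3, 0.8]
gripper_width: 0.659
```

```bash
python3 look.py scene 370 220 460 320 6 s12.png
```

```text
11.3833 [0.5654 0.2816 0.0392] [-1.4  0.1  0.4] 0.663
```

View pics/s12.png

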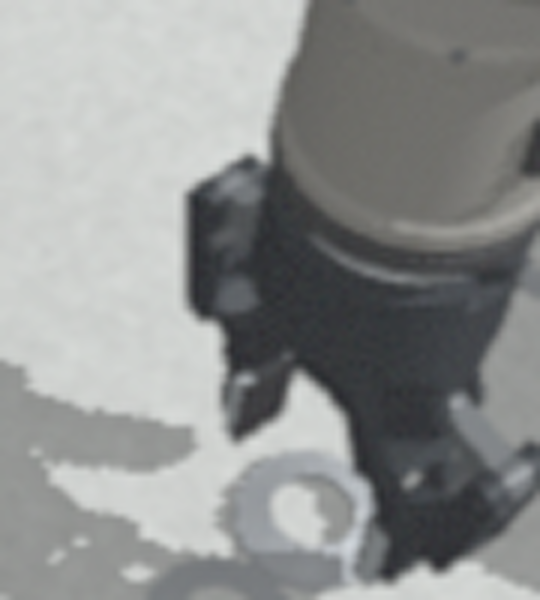

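drive_tool(increments="0 0 -0.006 0; 0 0 -0.005 0; 0 0 -0.004 0; 0 0 -0.002 0; 0 0 0 0; 0 0 0 0; 0 0 0 0")

```text
t: 11.97
eef_pos: [0.5649, 0.2812, 0.0214]
tool_rot: [0.0, 0.127, 0.992, 0.0]
contact_force: [-0.1, 1.2, 0.4]
gripper_width: 0.66
```

```bash
python3 look.py scene 370 220 460 320 6 s13.png
```

```text
12.0167 [0.5649 0.2813 0.0215] [-0.3 -0.7 -0.5] 0.66
```

View pics/s13.png

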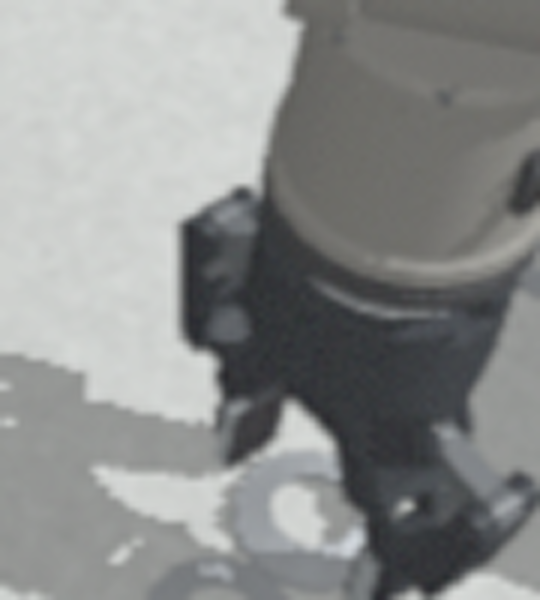

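drive_tool(increments="0 0 -0.0015 0; 0 0 0 0; 0 0 0 0; 0 0 0 0; 0 0 0 0; 0 0 0 0; 0 0 0 0", grip=0.4, squeeze=40)

```text
t: 12.6
eef_pos: [0.5652, 0.2813, 0.0214]
tool_rot: [0.0, 0.127, 0.992, 0.0]
contact_force: [-3.9, -2.3, 11.7]
gripper_width: 0.552
```

drive_tool(increments="0 0 0.005 0; 0 0 0.015 0; 0 0 0.03 0; 0 0 0.03 0; 0 0 0.02 0; 0 0 0.01 0; 0 0 0 0; 0 0 0 0")

```text
t: 13.27
eef_pos: [0.5644, 0.2812, 0.1294]
tool_rot: [-0.0, 0.127, 0.992, 0.0]
contact_force: [-0.0, -0.3, -0.7]
gripper_width: 0.549
```

```bash
python3 look.py scene 370 180 470 330 4 s14.png
```

```text
13.3167 [0.5639 0.2809 0.1285] [ 0.2  0.1 -0.5] 0.544
```

View pics/s14.png

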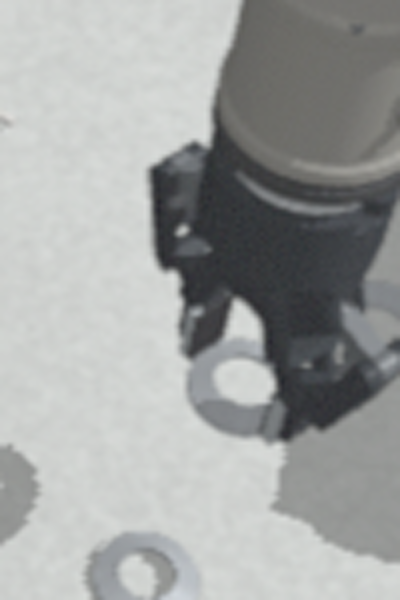

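```bash
python3 - <<'E'
from h import *
S=Img('scene',cv2.imread('pics/full_s14.png'))
for z in(.103,.105,.107,.109):
    q=fit([S],WD,.564,.281,z=z,r=.015); print(z,np.round(q[0],4),round(q[1],2))
S=Img('scene',cv2.imread('pics/full_s6.png'))
for z in(.107,.109,.111,.113):
    q=fit([S],WH,.628,.171,z=z,r=.015); print(z,np.round(q[0],4),round(q[1],2))
E
```

```text
0.103 [0.5618 0.2777] 10.68
0.105 [0.563  0.2782] 10.67
0.107 [0.5643 0.2787] 10.66
0.109 [0.5656 0.2793] 10.65
0.107 [0.6272 0.1685] 9.01
0.109 [0.6283 0.1692] 8.98
0.111 [0.6293 0.17  ] 8.95
0.113 [0.6304 0.1708] 8.92
```

drive_tool(increments="0 -0.02 0 0; -0.001 -0.032 0 0; -0.001 -0.032 0 0; -0.001 -0.032 0 0; -0.001 -0.032 0 0; -0.001 -0.032 0 0; 0 -0.032 0 0; 0 -0.0224 0 0; 0 -0.012 0 0; 0 0 0 0; 0 0 0 0; 0 0 0 0")

```text
t: 14.32
eef_pos: [0.5596, 0.0372, 0.1292]
tool_rot: [-0.001, 0.126, 0.992, 0.0]
contact_force: [-0.2, 0.9, -0.4]
gripper_width: 0.549
```

drive_tool(increments="0 0 -0.012 0; 0 0 -0.012 0; 0 0 -0.006 0; 0 0 -0.005 0; 0 0 -0.005 0; 0 0 -0.005 0; 0 0 0 0; 0 0 0 0")

```text
t: 14.98
eef_pos: [0.5597, 0.0347, 0.0846]
tool_rot: [-0.0, 0.127, 0.992, -0.0]
contact_force: [-0.4, -1.1, -0.4]
gripper_width: 0.549
```

```bash
python3 look.py scene 290 170 370 260 6.5 s15.png
```

```text
15.0333 [0.5599 0.0348 0.0849] [-0.1 -0.2  0.6] 0.544
```

View pics/s15.png

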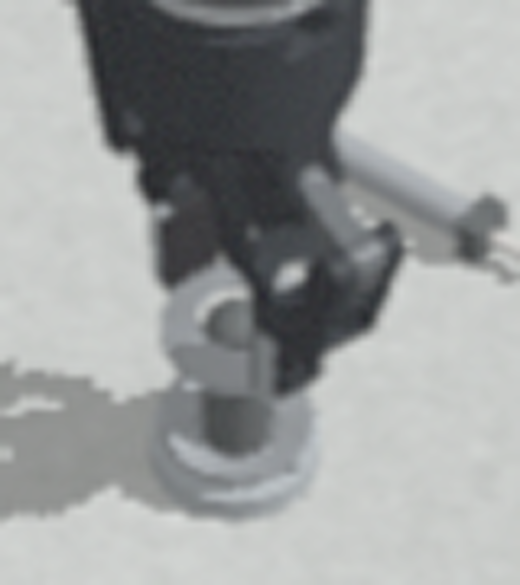

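drive_tool(increments="0 0 -0.008 0; 0 0 -0.01 0; 0 0 -0.008 0; 0 0 -0.006 0; 0 0 -0.004 0; 0 0 -0.003 0; 0 0 -0.002 0; 0 0 0 0; 0 0 0 0; 0 0 0 0")

```text
t: 15.87
eef_pos: [0.56, 0.0348, 0.0441]
tool_rot: [0.0, 0.127, 0.992, 0.0]
contact_force: [0.5, -0.4, -0.8]
gripper_width: 0.549
```

drive_tool(increments="0 0 -0.001 0; 0 0 -0.001 0; 0 0 0 0; 0 0 0 0")

```text
t: 16.2
eef_pos: [0.5601, 0.0348, 0.0425]
tool_rot: [0.0, 0.127, 0.992, 0.0]
contact_force: [-2.4, -0.4, 5.5]
gripper_width: 0.547
```

Contact. Release gently.

drive_tool(increments="0 0 0 0; 0 0 0 0; 0 0 0 0; 0 0 0 0", grip=0.72)

```text
t: 16.53
eef_pos: [0.5597, 0.0348, 0.0417]
tool_rot: [-0.0, 0.127, 0.992, -0.0]
contact_force: [0.4, 0.1, 0.5]
gripper_width: 0.722
```

drive_tool(increments="0 0 0.004 0; 0 0 0.01 0; 0 0 0.02 0; 0 0 0.03 0; 0 0 0.025 0; 0 0 0.015 0; 0 0 0 0; 0 0 0 0")

```text
t: 17.2
eef_pos: [0.5604, 0.035, 0.1473]
tool_rot: [0.001, 0.127, 0.992, 0.001]
contact_force: [-0.4, 0.4, -0.8]
gripper_width: 0.721
```

```bash
python3 look.py scene 280 150 480 360 2.8 s16.png;python3 look.py top 170 200 370 360 4 t16.png; python3 rf.py full_t16.png full_s16.png a,D,.616,.281 d,H,.4205,.2884
```

```text
17.25 [0.5596 0.0348 0.1461] [-0.4 -1.  -1.1] 0.721
17.3 [0.5591 0.0348 0.1454] [-0.3 -0.8  0.1] 0.725
a [([0.6165, 0.2817], np.float64(10.3)), ([0.6152, 0.2798], np.float64(10.5))] [0.6159 0.2808]
d [([0.4213, 0.2896], np.float64(6.4)), ([0.4195, 0.2873], np.float64(7.7))] [0.4204 0.2884]
```

View pics/s16.png

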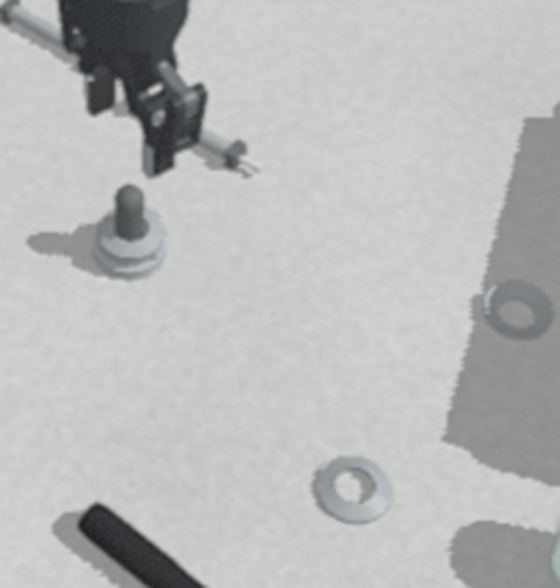

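drive_tool(increments="-0.0092 0.0178 0 0; -0.016 0.029 0 0; -0.016 0.029 0 0; -0.016 0.029 -0.005 0; -0.016 0.029 -0.01 0; -0.016 0.029 -0.01 0; -0.016 0.029 -0.01 0; -0.016 0.029 -0.01 0; -0.011 0.02 0 0; -0.007 0.013 0 0; 0 0 0 0; 0 0 0 0")

```text
t: 18.3
eef_pos: [0.4197, 0.2886, 0.0998]
tool_rot: [-0.001, 0.126, 0.992, -0.001]
contact_force: [0.4, -1.2, -0.4]
gripper_width: 0.718
```

drive_tool(increments="0 0 -0.02 0; 0 0 -0.02 0; 0 0 -0.015 0; 0 0 -0.01 0; 0 0 -0.006 0; 0 0 0 0; 0 0 0 0; 0 0 0 0")

```text
t: 18.97
eef_pos: [0.4211, 0.2887, 0.0304]
tool_rot: [0.0, 0.127, 0.992, 0.0]
contact_force: [-0.3, 0.5, -0.2]
gripper_width: 0.717
```

```bash
python3 look.py scene 410 180 520 300 5 s17.png
```

```text
19.0167 [0.4212 0.2889 0.0306] [-0.8 -0.5  0.1] 0.717
```

View pics/s17.png

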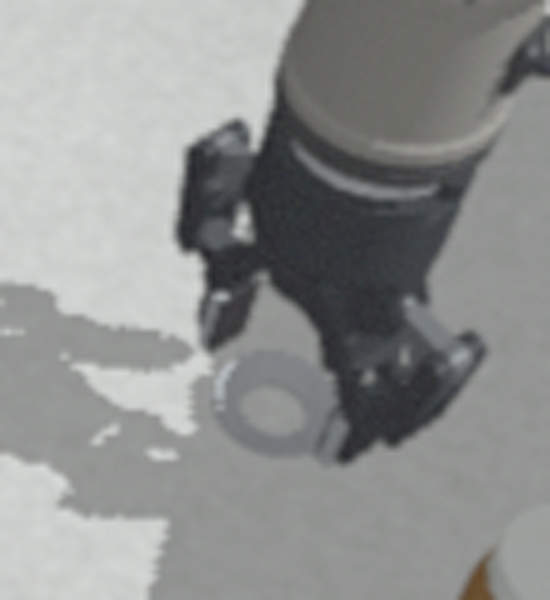

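drive_tool(increments="0 0 -0.004 0; 0 0 -0.003 0; 0 0 -0.001 0; 0 0 0 0; 0 0 0 0; 0 0 0 0")

```text
t: 19.52
eef_pos: [0.4205, 0.2887, 0.0218]
tool_rot: [0.0, 0.127, 0.992, 0.0]
contact_force: [-0.3, 0.6, -0.5]
gripper_width: 0.715
```

drive_tool(increments="0 0 0 0; 0 0 0 0; 0 0 0 0; 0 0 0 0; 0 0 0 0; 0 0 0 0", grip=0.4)

```text
t: 20.02
eef_pos: [0.4206, 0.2887, 0.0223]
tool_rot: [0.0, 0.127, 0.992, 0.0]
contact_force: [-2.6, -0.7, 6.7]
gripper_width: 0.557
```

drive_tool(increments="0 0 0.005 0; 0 0 0.015 0; 0 0 0.03 0; 0 0 0.03 0; 0 0 0.02 0; 0 0 0.01 0; 0 0 0 0; 0 0 0 0")

```text
t: 20.68
eef_pos: [0.4203, 0.2886, 0.1316]
tool_rot: [0.0, 0.127, 0.992, 0.0]
contact_force: [0.2, -0.3, -1.0]
gripper_width: 0.558
```

```bash
python3 look.py scene 410 130 520 300 3.5 s18.png;  python3 - <<'E'
from h import *
o=bot.get_obs()['eef_pos']
S=Img('scene',cv2.imread('pics/full_s18.png'))
for z in(-.018,-.02,-.022): q=fit([S],WH,o[0],o[1]-.002,z=o[2]+z,r=.015); print(z,np.round(q[0]-o[:2],4),round(q[1],2))
E
```

```text
20.7333 [0.4199 0.2882 0.1308] [ 0.4  0.4 -0.4] 0.558
-0.018 [ 0.0026 -0.0005] 9.22
-0.02 [ 0.001  -0.0009] 9.26
-0.022 [-0.0006 -0.0013] 9.28
```

View pics/s18.png

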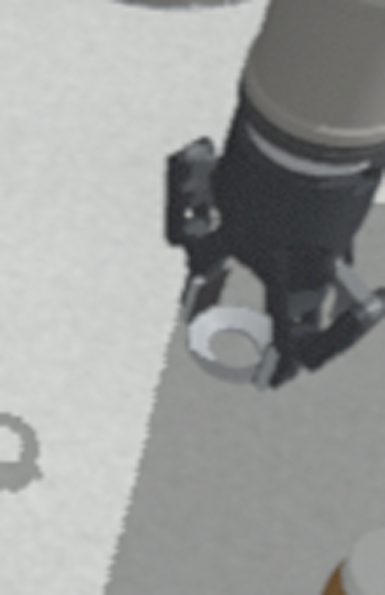

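drive_tool(increments="0.0092 -0.0178 0 0; 0.016 -0.029 0 0; 0.016 -0.029 0 0; 0.016 -0.029 0 0; 0.016 -0.029 0 0; 0.016 -0.029 0 0; 0.016 -0.029 0 0; 0.016 -0.029 0 0; 0.011 -0.02 0 0; 0.007 -0.013 0 0; 0 0 0 0; 0 0 0 0")

```text
t: 21.73
eef_pos: [0.5588, 0.0341, 0.13]
tool_rot: [-0.001, 0.128, 0.992, -0.001]
contact_force: [-0.3, -0.4, -1.7]
gripper_width: 0.559
```

drive_tool(increments="0 0 -0.012 0; 0 0 -0.012 0; 0 0 -0.006 0; 0 0 -0.005 0; 0 0 -0.005 0; 0 0 -0.005 0; 0 0 0 0; 0 0 0 0")

```text
t: 22.4
eef_pos: [0.5597, 0.0349, 0.0867]
tool_rot: [-0.0, 0.127, 0.992, -0.0]
contact_force: [0.1, 0.7, -0.8]
gripper_width: 0.561
```

```bash
python3 look.py scene 290 170 370 260 6.5 s19.png
```

```text
22.45 [0.5599 0.0348 0.0869] [-0.2 -0.6 -0.8] 0.557
```

View pics/s19.png

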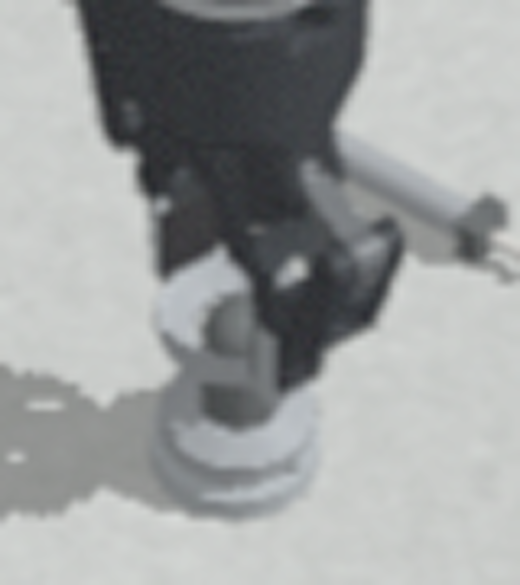

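drive_tool(increments="0 0 -0.008 0; 0 0 -0.008 0; 0 0 -0.007 0; 0 0 -0.005 0; 0 0 -0.003 0; 0 0 -0.002 0; 0 0 0 0; 0 0 0 0; 0 0 0 0")

```text
t: 23.2
eef_pos: [0.56, 0.0348, 0.0541]
tool_rot: [0.0, 0.127, 0.992, 0.0]
contact_force: [1.6, 0.2, -0.5]
gripper_width: 0.556
```

drive_tool(increments="0 0 -0.001 0; 0 0 -0.001 0; 0 0 0 0; 0 0 0 0")

```text
t: 23.53
eef_pos: [0.56, 0.0349, 0.0524]
tool_rot: [0.0, 0.127, 0.992, 0.0]
contact_force: [-1.2, 0.3, 5.2]
gripper_width: 0.554
```

drive_tool(increments="0 0 0 0; 0 0 0 0; 0 0 0 0; 0 0 0 0", grip=0.72)

```text
t: 23.87
eef_pos: [0.5596, 0.0348, 0.0517]
tool_rot: [-0.0, 0.127, 0.992, -0.0]
contact_force: [-0.3, 0.9, 0.2]
gripper_width: 0.717
```

drive_tool(increments="0 0 0.004 0; 0 0 0.01 0; 0 0 0.02 0; 0 0 0.03 0; 0 0 0.02 0; 0 0 0.01 0; 0 0 0 0; 0 0 0 0")

```text
t: 24.53
eef_pos: [0.5597, 0.0349, 0.146]
tool_rot: [0.0, 0.127, 0.992, 0.0]
contact_force: [0.3, 0.4, -0.2]
gripper_width: 0.721
```

```bash
python3 look.py scene 280 150 480 360 2.8 s20.png;python3 look.py top 170 200 370 360 4 t20.png; python3 rf.py full_t20.png full_s20.png a,D,.616,.281
```

```text
24.5833 [0.5591 0.0349 0.1451] [ 0.2 -0.  -0.1] 0.723
24.6333 [0.5588 0.0348 0.1446] [-0.1  0.4 -1.3] 0.72
a [([0.6165, 0.2817], np.float64(10.3)), ([0.6152, 0.2798], np.float64(10.5))] [0.6158 0.2808]
```

View pics/s20.png

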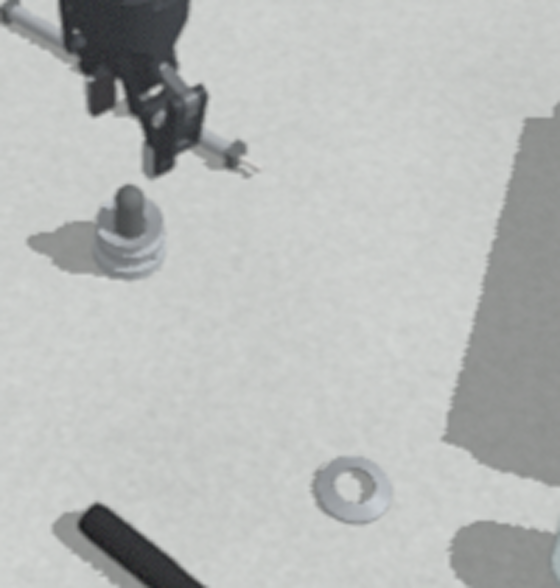

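drive_tool(increments="0.0042 0.0182 0 0; 0.007 0.031 -0.01 0; 0.007 0.031 -0.01 0; 0.007 0.031 -0.01 0; 0.007 0.031 -0.01 0; 0.007 0.031 -0.01 0; 0.007 0.031 -0.01 0; 0.005 0.021 -0.01 0; 0.003 0.013 0 0; 0.002 0.008 0 0; 0 0 0 0; 0 0 0 0")

```text
t: 25.63
eef_pos: [0.6162, 0.2795, 0.076]
tool_rot: [0.0, 0.128, 0.992, -0.001]
contact_force: [-0.5, -0.3, -0.4]
gripper_width: 0.721
```

drive_tool(increments="0 0 -0.015 0; 0 0 -0.015 0; 0 0 -0.01 0; 0 0 -0.005 0; 0 0 0 0; 0 0 0 0; 0 0 0 0")

```text
t: 26.22
eef_pos: [0.6163, 0.2811, 0.0311]
tool_rot: [0.0, 0.127, 0.992, 0.0]
contact_force: [-0.2, -0.0, -1.0]
gripper_width: 0.718
```

```bash
python3 look.py scene 360 240 460 350 5.4 s21.png
```

```text
26.2667 [0.6164 0.2812 0.0314] [-0.   1.3 -0.9] 0.722
```

View pics/s21.png

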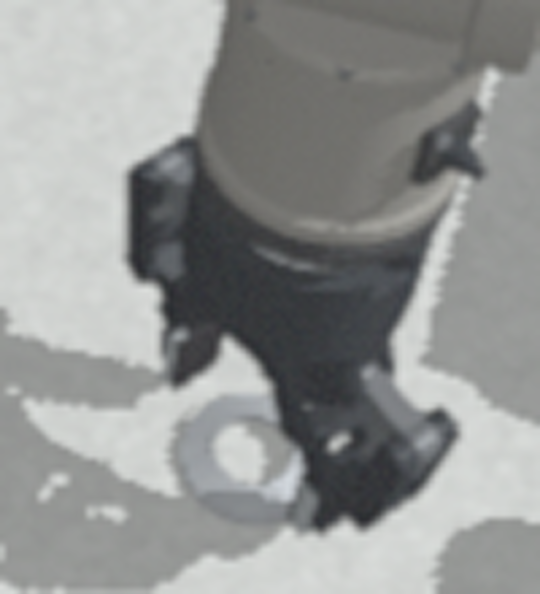

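drive_tool(increments="0 0 -0.005 0; 0 0 -0.003 0; 0 0 -0.002 0; 0 0 -0.001 0; 0 0 0 0; 0 0 0 0; 0 0 0 0", grip=0.66)

```text
t: 26.85
eef_pos: [0.6161, 0.2811, 0.0199]
tool_rot: [0.0, 0.127, 0.992, 0.0]
contact_force: [0.7, 0.4, -0.5]
gripper_width: 0.664
```

drive_tool(increments="0 0 0 0; 0 0 0 0; 0 0 0 0; 0 0 0 0; 0 0 0 0; 0 0 0 0", grip=0.4)

```text
t: 27.35
eef_pos: [0.6162, 0.2811, 0.0204]
tool_rot: [0.0, 0.127, 0.992, 0.0]
contact_force: [-1.2, -1.0, 5.8]
gripper_width: 0.554
```

drive_tool(increments="0 0 0.005 0; 0 0 0.015 0; 0 0 0.03 0; 0 0 0.03 0; 0 0 0.02 0; 0 0 0.012 0; 0 0 0 0; 0 0 0 0")

```text
t: 28.02
eef_pos: [0.6159, 0.2811, 0.1322]
tool_rot: [0.0, 0.127, 0.992, 0.0]
contact_force: [-0.0, 0.4, -1.3]
gripper_width: 0.555
```

```bash
python3 look.py scene 360 180 460 330 4 s22.png;  python3 - <<'E'
from h import *
o=bot.get_obs()['eef_pos']
S=Img('scene',cv2.imread('pics/full_s22.png'))
for z in(-.018,-.02,-.022): q=fit([S],WD,o[0],o[1]-.002,z=o[2]+z,r=.015); print(z,np.round(q[0]-o[:2],4),round(q[1],2))
E
```

```text
28.0667 [0.6152 0.2808 0.1309] [ 0.2 -0.4 -1.3] 0.555
-0.018 [ 0.0021 -0.0012] 10.47
-0.02 [ 0.001  -0.0016] 10.48
-0.022 [-0.     -0.0021] 10.49
```

View pics/s22.png

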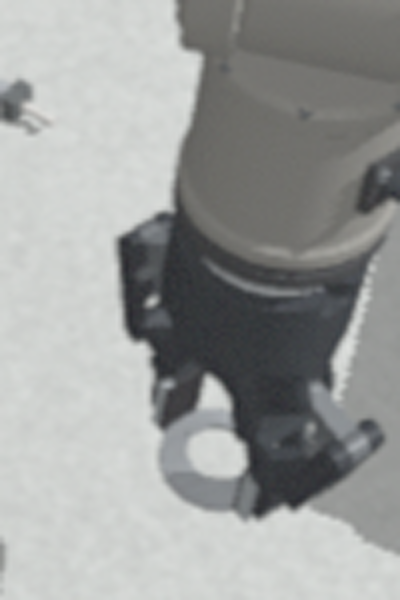

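Held. To the arbor.

drive_tool(increments="-0.0042 -0.0182 0 0; -0.007 -0.031 0 0; -0.007 -0.031 0 0; -0.007 -0.031 0 0; -0.007 -0.031 0 0; -0.007 -0.031 0 0; -0.007 -0.031 0 0; -0.005 -0.021 0 0; -0.003 -0.013 0 0; -0.002 -0.008 0 0; 0 0 0 0; 0 0 0 0")

```text
t: 29.07
eef_pos: [0.5598, 0.036, 0.1313]
tool_rot: [-0.0, 0.127, 0.992, 0.0]
contact_force: [0.3, 0.6, -0.7]
gripper_width: 0.55
```

drive_tool(increments="0 0 -0.012 0; 0 0 -0.012 0; 0 0 -0.006 0; 0 0 -0.005 0; 0 0 -0.005 0; 0 0 -0.005 0; 0 0 0 0; 0 0 0 0")

```text
t: 29.73
eef_pos: [0.5597, 0.0348, 0.0866]
tool_rot: [-0.0, 0.127, 0.992, -0.0]
contact_force: [0.7, 0.7, -1.0]
gripper_width: 0.555
```

```bash
python3 look.py scene 290 170 370 260 6.5 s23.png
```

```text
29.7833 [0.5599 0.0348 0.0869] [-0.3  0.2  0.1] 0.554
```

View pics/s23.png

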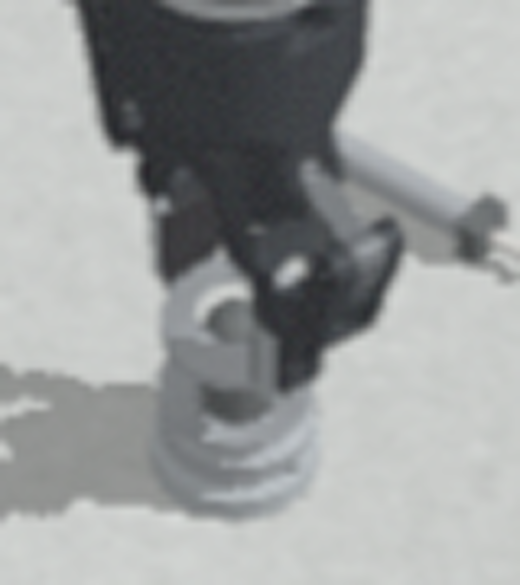

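drive_tool(increments="0 0 -0.007 0; 0 0 -0.007 0; 0 0 -0.005 0; 0 0 -0.003 0; 0 0 -0.002 0; 0 0 0 0; 0 0 0 0; 0 0 0 0")

```text
t: 30.45
eef_pos: [0.5599, 0.0348, 0.063]
tool_rot: [0.0, 0.127, 0.992, 0.0]
contact_force: [0.5, 0.2, 0.0]
gripper_width: 0.556
```

drive_tool(increments="0 0 -0.001 0; 0 0 -0.001 0; 0 0 0 0; 0 0 0 0")

```text
t: 30.78
eef_pos: [0.5597, 0.0348, 0.0608]
tool_rot: [-0.0, 0.127, 0.992, 0.0]
contact_force: [0.7, -0.7, -1.8]
gripper_width: 0.555
```

drive_tool(increments="0 0 -0.001 0; 0 0 0 0; 0 0 0 0")

```text
t: 31.03
eef_pos: [0.5597, 0.0348, 0.0598]
tool_rot: [-0.0, 0.127, 0.992, -0.0]
contact_force: [-0.1, 0.6, -0.1]
gripper_width: 0.557
```

drive_tool(increments="0 0 -0.001 0; 0 0 0 0; 0 0 0 0")

```text
t: 31.28
eef_pos: [0.5599, 0.0348, 0.0593]
tool_rot: [0.0, 0.127, 0.992, 0.0]
contact_force: [-1.6, -0.3, 5.8]
gripper_width: 0.554
```

drive_tool(increments="0 0 0 0; 0 0 0 0; 0 0 0 0; 0 0 0 0", grip=0.72)

```text
t: 31.62
eef_pos: [0.5597, 0.0348, 0.0587]
tool_rot: [-0.0, 0.127, 0.992, -0.0]
contact_force: [-0.5, 0.5, -0.5]
gripper_width: 0.721
```

drive_tool(increments="0 0 0.004 0; 0 0 0.01 0; 0 0 0.02 0; 0 0 0.03 0; 0 0 0.02 0; 0 0 0.01 0; 0 0 0 0; 0 0 0 0")

```text
t: 32.28
eef_pos: [0.5597, 0.035, 0.153]
tool_rot: [0.0, 0.127, 0.992, 0.0]
contact_force: [-0.7, -0.8, -1.1]
gripper_width: 0.718
```

```bash
python3 look.py scene 290 150 370 260 5 s24.png;python3 look.py top 170 200 550 380 2 t24.png
```

```text
32.3333 [0.5591 0.0349 0.1521] [ 0.5  0.2 -0.5] 0.719
32.3833 [0.5588 0.0348 0.1516] [-1.4  0.1 -0.3] 0.72
```

View pics/s24.png

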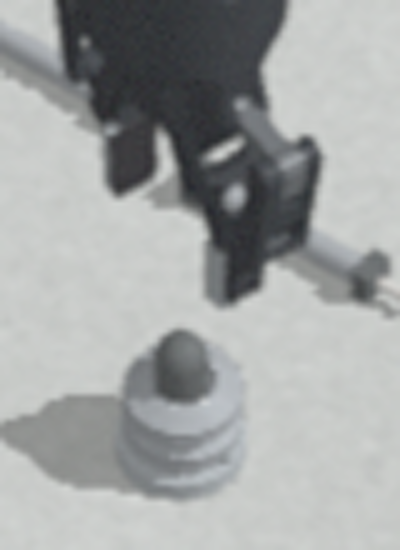

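View pics/t24.png

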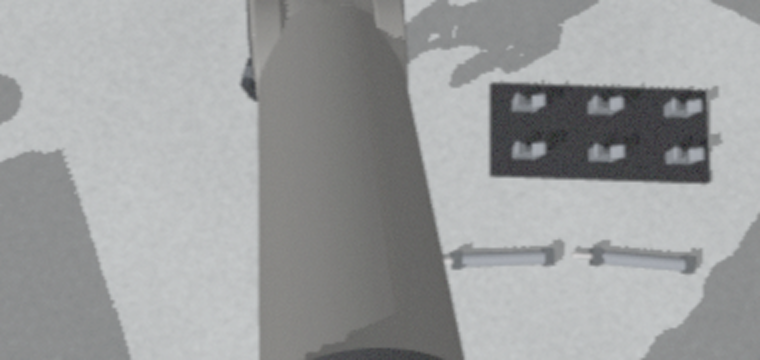

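drive_tool(increments="-0.005 -0.002 0 -0.12; -0.01 -0.0035 0 -0.12; -0.01 -0.0035 0 -0.12; -0.01 -0.0035 0 -0.12; -0.01 -0.0035 0 -0.12; -0.01 -0.0035 0 -0.12; -0.01 -0.0035 -0.005 -0.12; -0.01 -0.0035 -0.01 -0.12; -0.01 -0.0035 -0.01 -0.12; -0.01 -0.0035 -0.01 -0.12; -0.01 -0.0035 -0.01 -0.05; -0.0117 -0.0032 -0.01 0", grip=0.45)

```text
t: 33.38
eef_pos: [0.4418, -0.0057, 0.0963]
tool_rot: [-0.0, 0.684, 0.729, -0.001]
contact_force: [0.8, 0.6, -0.0]
gripper_width: 0.452
```

drive_tool(increments="0 0 -0.01 0; 0 0 -0.01 0; 0 0 0 0; 0 0 0 0; 0 0 0 0; 0 0 0 0")

```text
t: 33.88
eef_pos: [0.4439, -0.0053, 0.0782]
tool_rot: [0.0, 0.683, 0.73, 0.0]
contact_force: [0.3, 0.1, 0.4]
gripper_width: 0.447
```

```bash
python3 look.py scene 280 120 400 260 4.2 s25.png; python3 look.py top 290 210 550 370 3 t25.png
```

```text
33.9333 [ 0.4437 -0.0053  0.0782] [ 0.3 -0.5  0.1] 0.448
33.9833 [ 0.4436 -0.0053  0.0782] [ 0.1 -0.3  0.7] 0.45
```

View pics/s25.png

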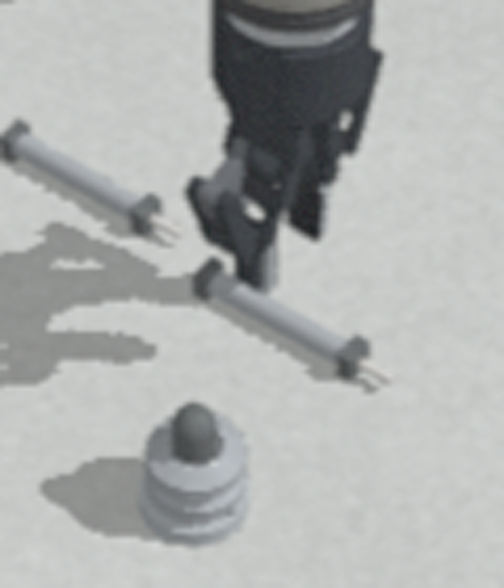

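View pics/t25.png

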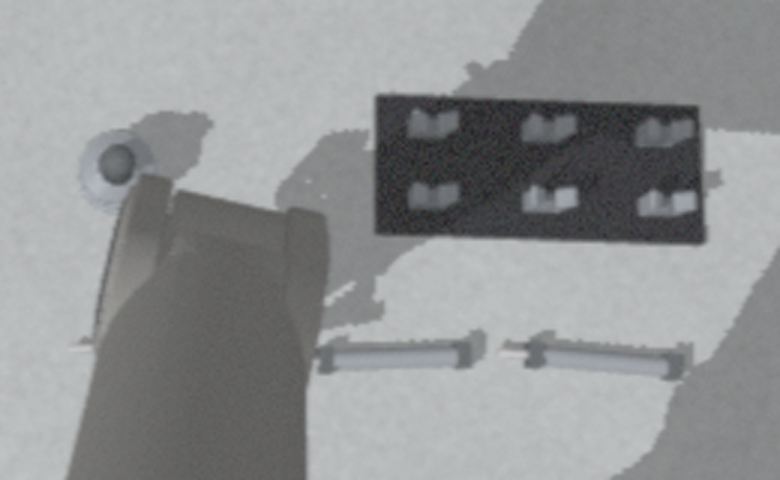

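drive_tool(increments="-0.0005 0 -0.01 0; 0 0 -0.015 0; 0 0 -0.012 0; 0 0 -0.008 0; 0 0 -0.003 0; 0 0 -0.001 0; 0 0 0 0; 0 0 0 0; 0 0 0 0")

```text
t: 34.73
eef_pos: [0.4429, -0.0054, 0.0292]
tool_rot: [0.0, 0.683, 0.73, 0.0]
contact_force: [-0.1, 0.5, -0.6]
gripper_width: 0.449
```

drive_tool(increments="0 0 0 0; 0 0 0 0; 0 0 0 0; 0 0 0 0; 0 0 0 0; 0 0 0 0; 0 0 0 0", grip=0.05, squeeze=70)

```text
t: 35.32
eef_pos: [0.4428, -0.0053, 0.0294]
tool_rot: [0.0, 0.683, 0.73, 0.0]
contact_force: [-1.3, 0.4, 7.0]
gripper_width: 0.128
```

```bash
python3 look.py scene 290 120 370 220 5.5 s26.png
```

```text
35.3667 [ 0.4428 -0.0053  0.0294] [-1.1  0.8  8. ] 0.121
```

View pics/s26.png

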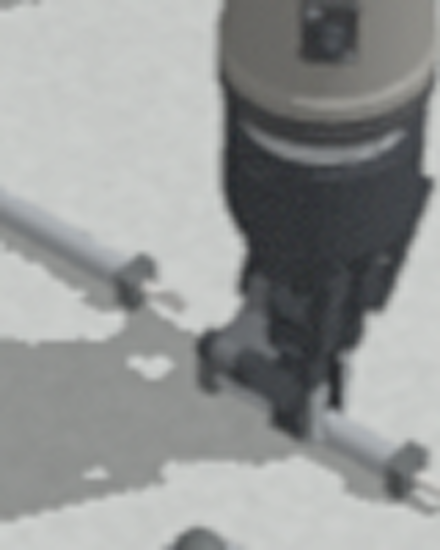

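drive_tool(increments="0 0 0.008 0; 0 0 0.02 0; 0 0 0.03 0; 0.008 -0.012 0.02 0.1; 0.012 -0.018 0.012 0.12; 0.012 -0.018 0 0.12; 0.012 -0.018 0 0.12; 0.012 -0.018 0 0.12; 0.012 -0.018 0 0.12; 0.012 -0.018 0 0.12; 0.012 -0.018 0 0.12; 0.012 -0.018 0 0.12", squeeze=90)

```text
t: 36.37
eef_pos: [0.5466, -0.1624, 0.1191]
tool_rot: [-0.0, 0.218, 0.976, -0.0]
contact_force: [0.1, 0.9, -1.3]
gripper_width: 0.116
```

drive_tool(increments="0.012 -0.018 0 0.12; 0.0101 -0.0001 0 0.12; 0 0 0 0.12; 0 0 0 0.12; 0 0 0 0.06; 0 0 0 0; 0 0 0 0; 0 0 0 0; 0 0 0 0")

```text
t: 37.12
eef_pos: [0.5685, -0.1794, 0.1189]
tool_rot: [-0.0, -0.047, 0.999, -0.0]
contact_force: [-0.5, -0.8, -0.7]
gripper_width: 0.116
```

```bash
python3 look.py scene 170 50 350 230 3.3 s27.png; python3 look.py top 340 200 540 320 4 t27.png; python3 - <<'E'
from h import *
r=bot.get_obs()['tool_rot'];print(2*np.arctan2(r[2],r[1])-np.pi/2)
E
```

```text
37.1667 [ 0.5685 -0.1794  0.1189] [-0.4  0.9  0.1] 0.111
37.2167 [ 0.5686 -0.1794  0.1189] [ 0.2 -0.5 -1.6] 0.117
1.6653485296925599
```

View pics/s27.png

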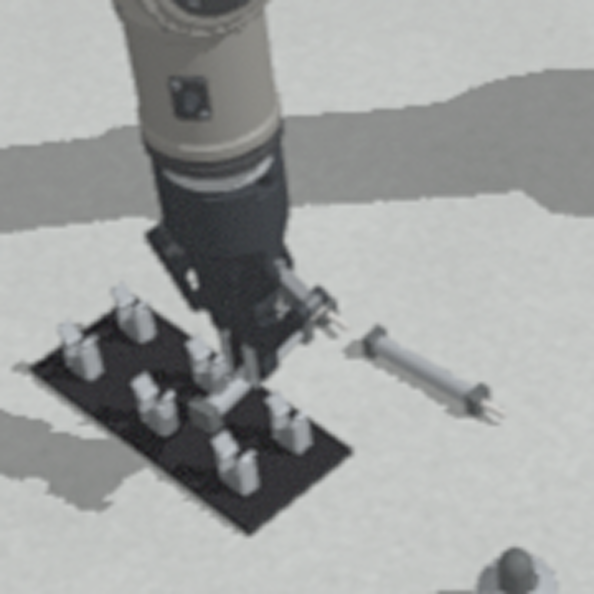

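View pics/t27.png

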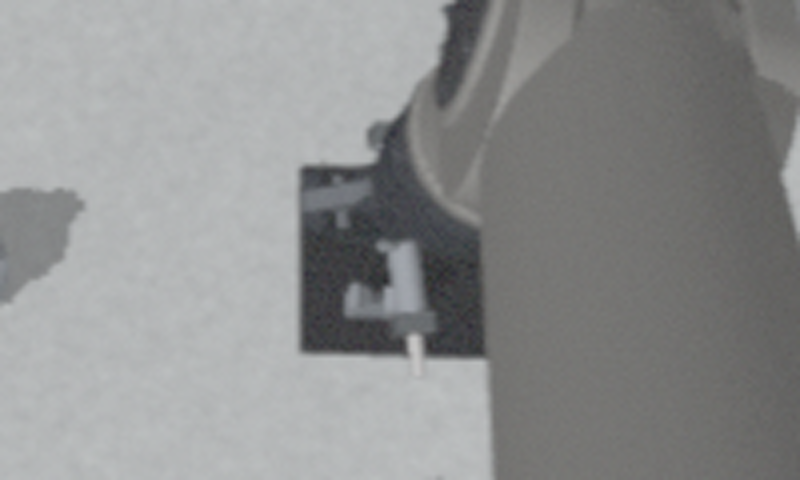

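drive_tool(increments="0 0 -0.005 -0.06; 0.0004 -0.0003 -0.01 -0.059; 0 0 -0.01 0; 0 0 0 0; 0 0 0 0; 0 0 0 0; 0 0 0 0")

```text
t: 37.8
eef_pos: [0.5694, -0.1799, 0.0943]
tool_rot: [0.0, 0.012, 1.0, -0.0]
contact_force: [-0.7, -0.2, -0.6]
gripper_width: 0.114
```

```bash
python3 look.py scene 190 100 320 230 5 s28.png; python3 look.py top 380 200 540 320 4 t28.png; python3 - <<'E'
from h import *
o=bot.get_obs();r=o['tool_rot'];print(2*np.arctan2(r[2],r[1])-np.pi/2)
S=Img('scene',cv2.imread('pics/full_s28.png'));p=o['eef_pos']
for z in (-.018,-.020,-.022):
    M=SHP+SBODY; q=fit([S],M,p[0],p[1],-.025,z=p[2]+z-.009,r=.012); print(z,np.round(q[0],4),round(q[1],2))
E
```

```text
37.85 [ 0.5694 -0.1799  0.0943] [ 1.1 -0.  -0.6] 0.114
37.9 [ 0.5693 -0.1799  0.0943] [ 0.2  0.3 -0.8] 0.112
1.5472518756507876
-0.018 [ 0.5695 -0.1743  0.0668] 9.31
-0.02 [ 0.5683 -0.1723  0.125 ] 9.37
-0.022 [ 0.5671 -0.1775  0.0679] 9.42
```

View pics/s28.png

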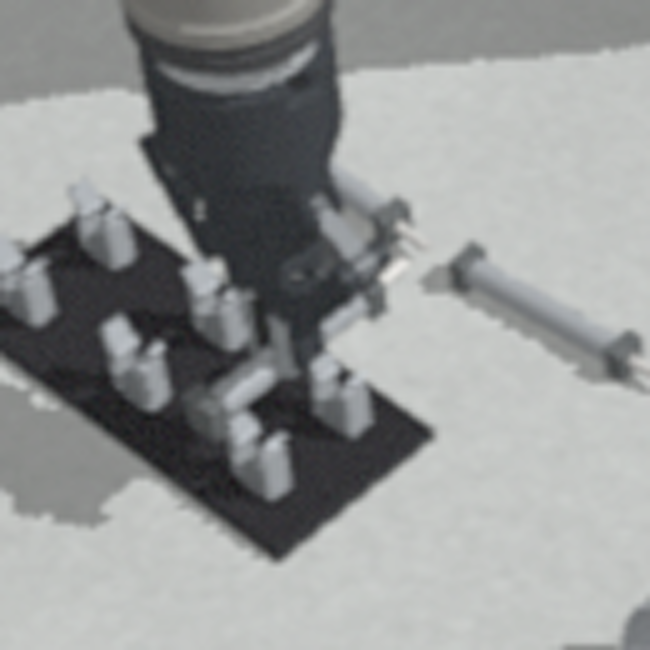

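View pics/t28.png

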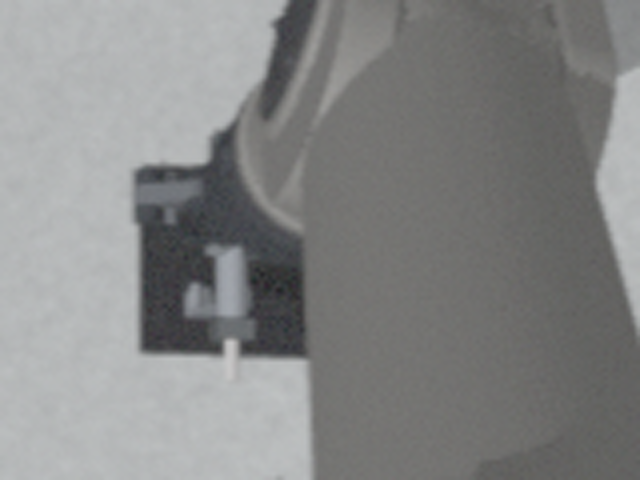

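```bash
python3 - <<'E'
from h import *
c=np.array([.5694,-.1799]);d=np.array([np.cos(-.0236),np.sin(-.0236)])
for dz in(.018,.022,.026):
    z=.0943-dz
    for s in(47,-47,-62): 
        P=[*(c+d*s/1000),z]; print(dz,s,((proj('scene',P)[0]-[190,100])*5).round(),((proj('top',P)[0]-[380,200])*4).round())
E
```

```text
0.018 47 [205. 408.] [231. 141.]
0.018 -47 [364. 289.] [233. 328.]
0.018 -62 [388. 270.] [233. 358.]
0.022 47 [206. 414.] [229. 143.]
0.022 -47 [364. 295.] [231. 329.]
0.022 -62 [389. 277.] [231. 359.]
0.026 47 [207. 421.] [228. 145.]
0.026 -47 [365. 302.] [229. 330.]
0.026 -62 [389. 283.] [230. 360.]
```

drive_tool(increments="0 0 -0.008 0; 0 0 -0.008 0; 0 0 -0.006 0; 0 0 -0.004 0; 0 0 -0.002 0; 0 0 0 0; 0 0 0 0")

```text
t: 38.48
eef_pos: [0.569, -0.1798, 0.0656]
tool_rot: [-0.0, 0.012, 1.0, 0.0]
contact_force: [0.4, 0.7, -1.0]
gripper_width: 0.117
```

drive_tool(increments="0 0 -0.002 0; 0 0 -0.002 0; 0 0 -0.002 0; 0 0 0 0; 0 0 0 0")

```text
t: 38.9
eef_pos: [0.5691, -0.1802, 0.0599]
tool_rot: [0.0, 0.012, 1.0, -0.0]
contact_force: [-0.3, -1.3, 0.9]
gripper_width: 0.112
```

drive_tool(increments="0 0 -0.002 0; 0 0 -0.002 0; 0 0 0 0; 0 0 0 0")

```text
t: 39.23
eef_pos: [0.5694, -0.1801, 0.0557]
tool_rot: [0.0, 0.012, 1.0, -0.0]
contact_force: [2.4, -2.3, -2.2]
gripper_width: 0.113
```

```bash
python3 look.py scene 190 100 320 230 5 s29.png
```

```text
39.2833 [ 0.5694 -0.1801  0.0558] [ 1.8 -3.1 -1.6] 0.113
```

View pics/s29.png

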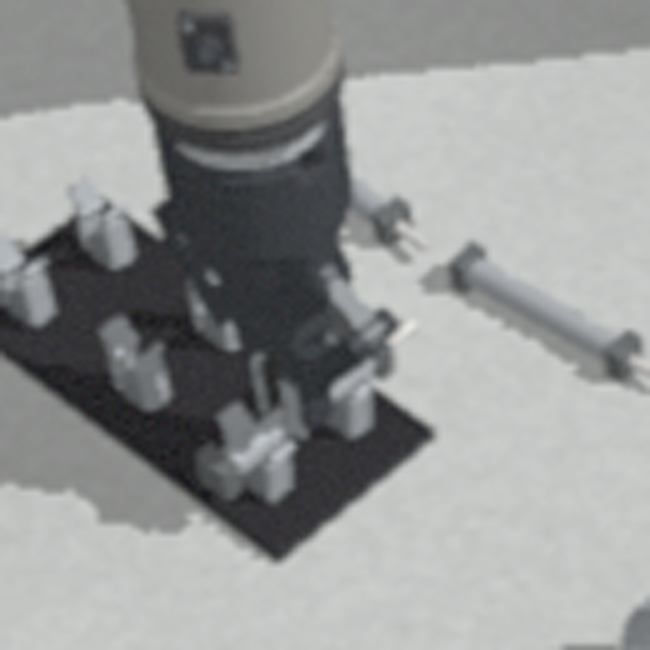

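drive_tool(increments="0 -0.0005 -0.001 0; 0 0 -0.001 0; 0 0 -0.001 0; 0 0 0 0; 0 0 0 0")

```text
t: 39.7
eef_pos: [0.5694, -0.1803, 0.0529]
tool_rot: [0.0, 0.012, 1.0, -0.0]
contact_force: [0.9, -1.9, 2.2]
gripper_width: 0.112
```

drive_tool(increments="0 0 -0.001 0; 0 0 -0.001 0; 0 0 0 0; 0 0 0 0")

```text
t: 40.03
eef_pos: [0.5689, -0.1803, 0.0504]
tool_rot: [-0.0, 0.012, 1.0, -0.0]
contact_force: [1.4, -2.1, -2.0]
gripper_width: 0.119
```

drive_tool(increments="0 0 -0.001 0; 0 0 -0.001 0; 0 0 0 0; 0 0 0 0")

```text
t: 40.37
eef_pos: [0.5678, -0.1806, 0.0481]
tool_rot: [-0.001, 0.012, 1.0, -0.0]
contact_force: [-0.8, -3.3, -2.8]
gripper_width: 0.114
```

drive_tool(increments="0 0 -0.001 0; 0 0 -0.001 0; 0 0 0 0; 0 0 0 0")

```text
t: 40.7
eef_pos: [0.5693, -0.1806, 0.0474]
tool_rot: [0.0, 0.012, 1.0, -0.0]
contact_force: [-1.8, -3.8, 4.7]
gripper_width: 0.112
```

```bash
python3 look.py scene 190 100 320 230 5 s30.png
```

```text
40.75 [ 0.5692 -0.1806  0.0474] [-1.3 -4.3  5.2] 0.111
```

View pics/s30.png

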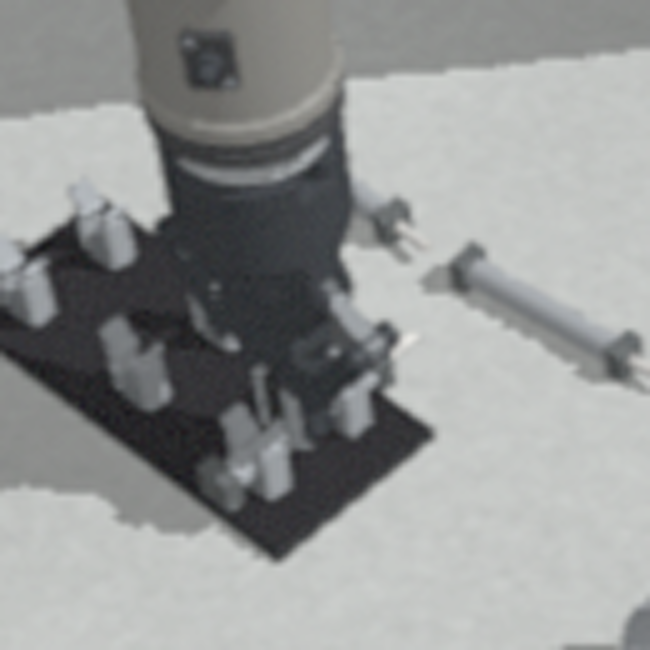

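drive_tool(increments="0 0 -0.001 0; 0 0 -0.001 0; 0 0 0 0; 0 0 0 0", squeeze=120)

```text
t: 41.08
eef_pos: [0.5695, -0.1806, 0.0473]
tool_rot: [0.001, 0.012, 1.0, 0.0]
contact_force: [-7.2, -1.2, 22.8]
gripper_width: 0.102
```

drive_tool(increments="0 0 -0.001 0; 0 0 -0.001 0; 0 0 0 0; 0 0 0 0")

```text
t: 41.42
eef_pos: [0.5695, -0.1806, 0.0471]
tool_rot: [0.001, 0.012, 1.0, 0.0]
contact_force: [-12.3, 0.4, 41.0]
gripper_width: 0.1
```

drive_tool(increments="0 0 0.002 0; 0 0 0.001 0; 0 0 0 0; 0 0 0 0; 0 0 0 0", grip=0.35)

```text
t: 41.83
eef_pos: [0.5688, -0.1796, 0.0452]
tool_rot: [-0.0, 0.012, 1.0, 0.0]
contact_force: [-0.1, 0.5, -0.8]
gripper_width: 0.348
```

drive_tool(increments="0 0 0.005 0; 0 0 0.015 0; 0 0 0.03 0; 0 0.02 0.03 0; 0 0.03 0.01 0; 0 0.03 0 0; 0 0 0 0; 0 0 0 0; 0 0 0 0")

```text
t: 42.58
eef_pos: [0.5688, -0.1007, 0.1357]
tool_rot: [-0.0, 0.012, 1.0, -0.0]
contact_force: [-0.7, -0.3, -0.7]
gripper_width: 0.355
```

```bash
python3 look.py scene 170 110 300 220 6 s31.png; python3 look.py top 300 200 550 370 3 t31.png
```

```text
42.6333 [ 0.5687 -0.1015  0.1356] [ 0.1 -0.1  0.4] 0.345
42.6833 [ 0.5687 -0.1018  0.1355] [-0.  -0.1 -1. ] 0.348
```

View pics/s31.png

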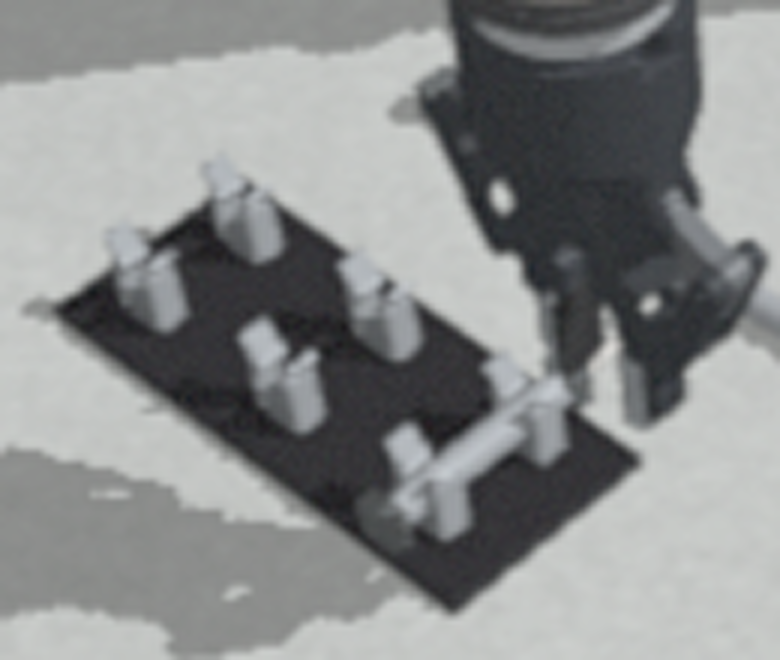

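View pics/t31.png

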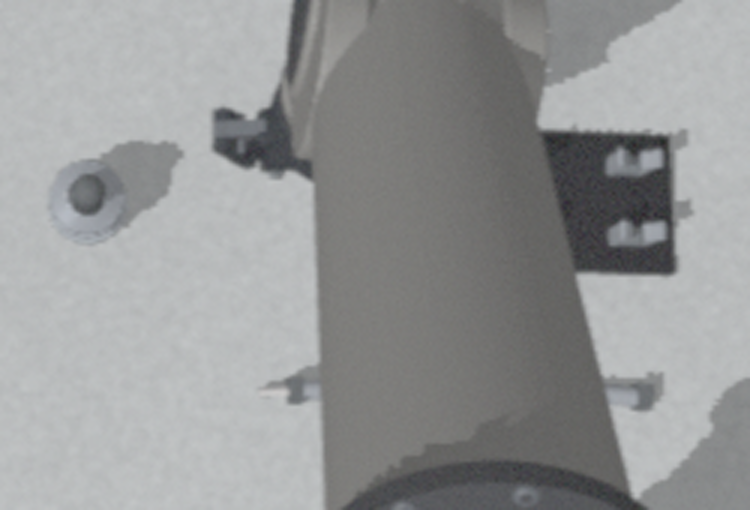

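drive_tool(increments="-0.003 -0.02 0 0; -0.003 -0.03 -0.01 0; -0.002 -0.02 -0.015 0; 0 -0.0085 -0.01 0; 0 0 0 0; 0 0 0 0; 0 0 0 0; 0 0 0 0", grip=0, squeeze=40)

```text
t: 43.35
eef_pos: [0.5619, -0.1771, 0.1014]
tool_rot: [0.001, 0.011, 1.0, 0.0]
contact_force: [-0.5, -0.1, 0.3]
gripper_width: 0.001
```

```bash
python3 look.py scene 190 100 320 230 5 s32.png
```

```text
43.4 [ 0.5619 -0.1772  0.1015] [-0.1  1.   0.5] -0.003
```

View pics/s32.png

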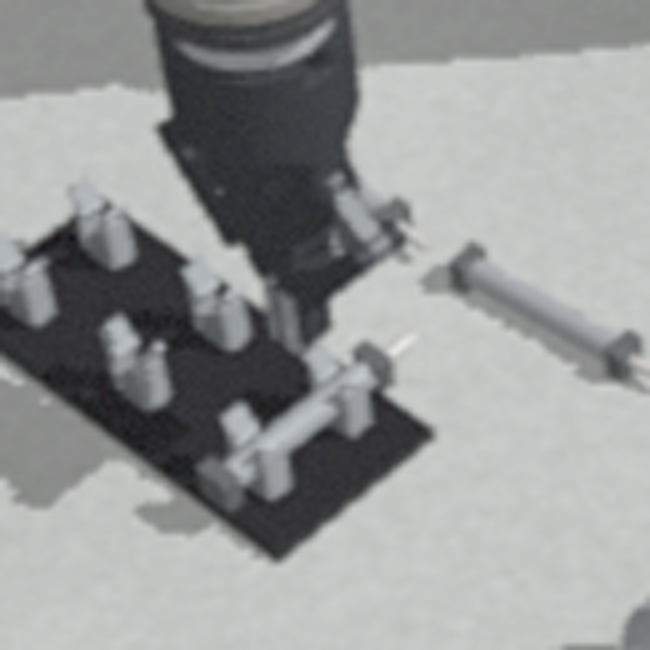

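drive_tool(increments="-0.001 -0.003 -0.01 0; 0 0 -0.01 0; 0 0 -0.005 0; 0 0 -0.002 0; 0 0 0 0; 0 0 0 0")

```text
t: 43.9
eef_pos: [0.56, -0.1817, 0.0736]
tool_rot: [-0.0, 0.012, 1.0, 0.0]
contact_force: [0.2, 0.3, -0.4]
gripper_width: 0.001
```

drive_tool(increments="0 0 -0.002 0; 0 0 -0.002 0; 0 0 0 0; 0 0 0 0")

```text
t: 44.23
eef_pos: [0.56, -0.1818, 0.0698]
tool_rot: [-0.0, 0.012, 1.0, 0.0]
contact_force: [0.6, -0.5, 0.4]
gripper_width: 0.001
```

drive_tool(increments="0 0.001 -0.002 0; 0 0 -0.002 0; 0 0 0 0; 0 0 0 0")

```text
t: 44.57
eef_pos: [0.5599, -0.1807, 0.0657]
tool_rot: [-0.0, 0.012, 1.0, 0.0]
contact_force: [-0.5, 0.5, -0.2]
gripper_width: 0.0
```

drive_tool(increments="0 0 -0.002 0; 0 0 -0.002 0; 0 0 0 0; 0 0 0 0")

```text
t: 44.9
eef_pos: [0.5599, -0.1808, 0.0616]
tool_rot: [-0.0, 0.012, 1.0, 0.0]
contact_force: [0.9, -0.2, 0.3]
gripper_width: 0.003
```

drive_tool(increments="0 0 -0.002 0; 0 0 0 0; 0 0 0 0")

```text
t: 45.15
eef_pos: [0.56, -0.1807, 0.0597]
tool_rot: [-0.0, 0.012, 1.0, 0.0]
contact_force: [-0.1, -0.2, 0.1]
gripper_width: 0.0
```

drive_tool(increments="0 0 -0.002 0; 0 0 0 0; 0 0 0 0")

```text
t: 45.4
eef_pos: [0.5599, -0.1807, 0.0577]
tool_rot: [-0.0, 0.012, 1.0, 0.0]
contact_force: [-0.2, -0.1, -0.2]
gripper_width: -0.001
```

```bash
python3 look.py scene 190 100 320 230 5 s33.png
```

```text
45.45 [ 0.56   -0.1807  0.0578] [-0.6 -1.2  0.6] 0.003
```

View pics/s33.png

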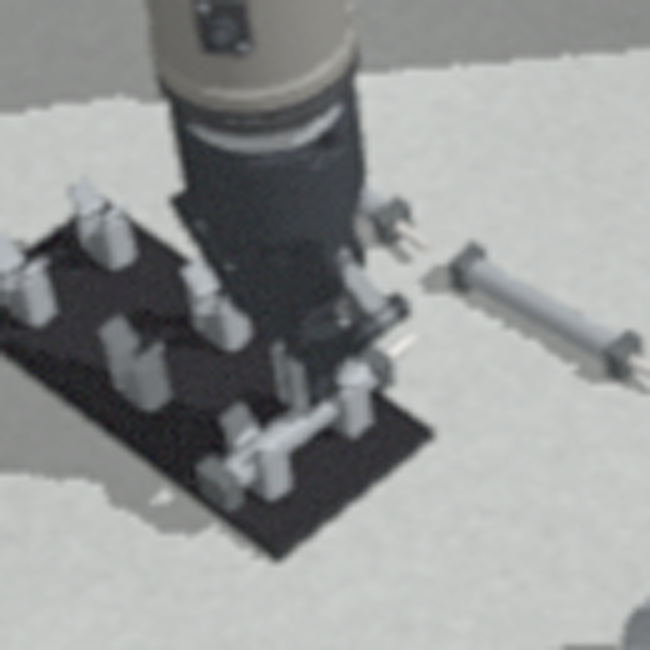

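drive_tool(increments="0 0 -0.001 0; 0 0 -0.001 0; 0 0 0 0; 0 0 0 0")

```text
t: 45.78
eef_pos: [0.5601, -0.1809, 0.056]
tool_rot: [0.0, 0.012, 1.0, -0.0]
contact_force: [0.2, -0.1, 2.2]
gripper_width: 0.0
```

drive_tool(increments="0 0 -0.001 0; 0 0 -0.001 0; 0 0 0 0; 0 0 0 0")

```text
t: 46.12
eef_pos: [0.5603, -0.1812, 0.0556]
tool_rot: [0.0, 0.012, 1.0, -0.0]
contact_force: [-5.0, 1.8, 17.5]
gripper_width: 0.002
```

drive_tool(increments="0 0 0.005 0; 0 0 0.02 0; 0 0 0.03 0; 0 0.02 0.02 0; 0 0.03 0 0; 0 0.03 0 0; 0 0 0 0; 0 0 0 0; 0 0 0 0")

```text
t: 46.87
eef_pos: [0.5598, -0.1012, 0.1287]
tool_rot: [-0.0, 0.012, 1.0, -0.0]
contact_force: [-0.3, -0.2, 0.3]
gripper_width: 0.003
```

```bash
python3 look.py scene 190 100 320 230 5 s34.png; python3 - <<'E'
from h import *
im=cv2.imread('pics/full_s34.png'); S=Img('scene',im)
R=lambda p:np.array([[1,0,np.sin(p)],[0,1,0],[-np.sin(p),0,1]])
f=lambda v:-S.score([q@R(v[2]).T for q in [a-[0,0,.009] for a in SHP]],v[0],v[1],-.0248,v[3])
o=differential_evolution(f,[(.56,.578),(-.19,-.17),(-.15,.15),(.02,.045)],seed=1,maxiter=60);print(np.round(o.x,4),o.fun)
s=5;c=im[100:230,190:320];c=cv2.resize(c,None,fx=s,fy=s,interpolation=cv2.INTER_CUBIC)
for v,col in(((.569,-.180,0,.027),(0,255,0)),(o.x,(0,0,255))):
  for a in SHP:
    uv=proj('scene',((a-[0,0,.009])@R(v[2]).T)@np.array([[1,-.0248,0],[.0248,1,0],[0,0,1]])+[v[0],v[1],v[3]])
    h=cv2.convexHull(uv.astype(np.float32))[:,0]; cv2.polylines(c,[((h-[190,100]+.5)*s).astype(int)],True,col,1)
cv2.imwrite('pics/o34.png',c)
E
```

```text
46.9167 [ 0.5598 -0.102   0.1286] [-0.1 -0.7 -0.3] 0.002
[ 0.56   -0.17   -0.0191  0.0392] -9.987847286017466
```

View pics/o34.png

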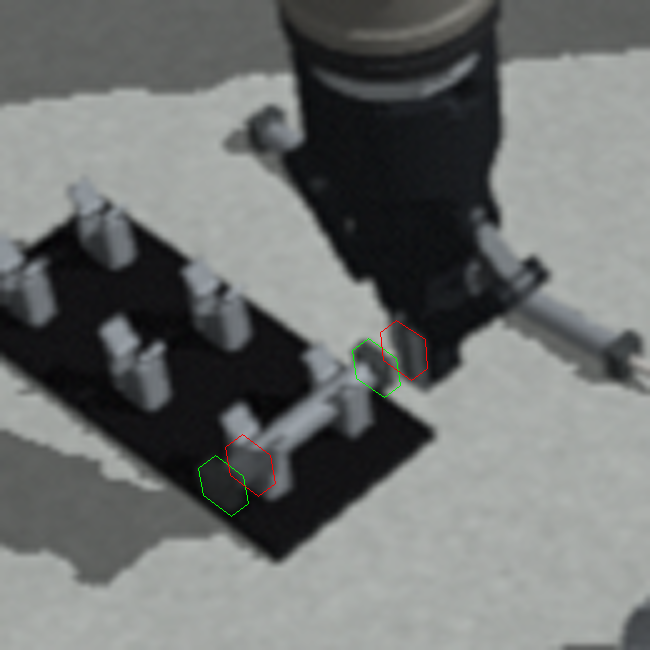

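```bash
cat > rs.py <<'E'
from h import *
import sys
I=[]
if sys.argv[1]!='-': I.append(Img('top',cv2.imread('pics/'+sys.argv[1])))
if sys.argv[2]!='-': I.append(Img('scene',cv2.imread('pics/'+sys.argv[2])))
for a in sys.argv[3:]:
    nm,x,y,w=a.split(',')
    for i in I:
        q=fit([i],SHP+SBODY,float(x),float(y),float(w)); print(nm,i.n,np.round(q[0],4),round(q[1],2))
E
python3 look.py top 300 200 550 370 3 t34.png; python3 rs.py full_t34.png full_s34.png s1,.4355,-.156,1.619 s2,.4343,-.299,1.489
```

```text
46.9667 [ 0.5597 -0.1023  0.1286] [-0.  -0.8  0.7] 0.0
s1 top [ 0.4296 -0.1544  1.5352] 4.65
s1 scene [ 0.4295 -0.1543  1.469 ] 8.98
s2 top [ 0.4382 -0.3006  1.4264] 4.79
s2 scene [ 0.4458 -0.303   1.34  ] 7.03
```

View pics/t34.png

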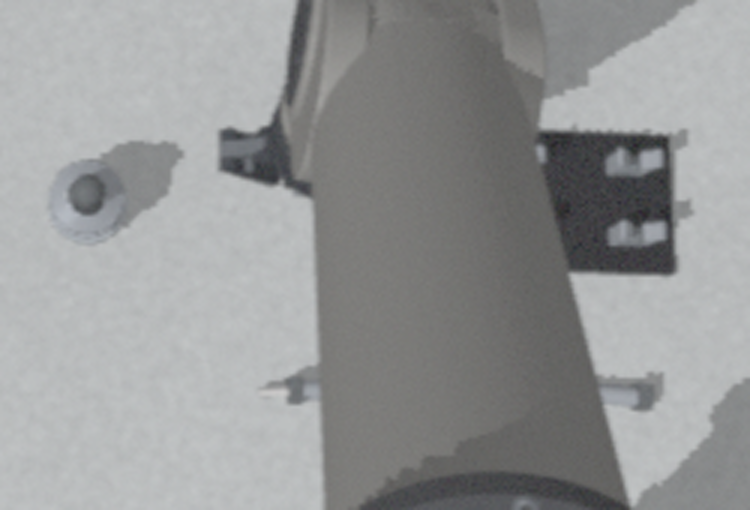

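drive_tool(increments="-0.005 -0.002 0 -0.12; -0.01 -0.004 0 -0.12; -0.011 -0.005 0 -0.12; -0.011 -0.005 0 -0.12; -0.011 -0.005 0 -0.12; -0.011 -0.005 0 -0.12; -0.011 -0.005 -0.008 -0.12; -0.011 -0.005 -0.008 -0.12; -0.011 -0.005 -0.008 -0.12; -0.011 -0.005 -0.008 -0.12; -0.011 -0.005 -0.008 -0.12; -0.0105 -0.0028 -0.008 -0.12", grip=0.45)

```text
t: 47.97
eef_pos: [0.4347, -0.1564, 0.0806]
tool_rot: [0.0, 0.672, 0.741, -0.0]
contact_force: [0.5, -0.4, 0.6]
gripper_width: 0.446
```

drive_tool(increments="0 0 0 -0.059; 0 0 0 0; 0 0 0 0; 0 0 0 0; 0 0 0 0")

```text
t: 48.38
eef_pos: [0.4361, -0.1548, 0.0811]
tool_rot: [0.0, 0.69, 0.724, 0.0]
contact_force: [-0.3, 0.6, 0.7]
gripper_width: 0.45
```

```bash
python3 look.py scene 210 80 360 220 4.2 s35.png; python3 - <<'E'
from h import *
r=bot.get_obs()['tool_rot'];print(2*np.arctan2(r[2],r[1])-np.pi/2)
E
```

```text
48.4333 [ 0.436  -0.1547  0.081 ] [0.7 0.3 0.4] 0.449
0.049085709226825536
```

View pics/s35.png

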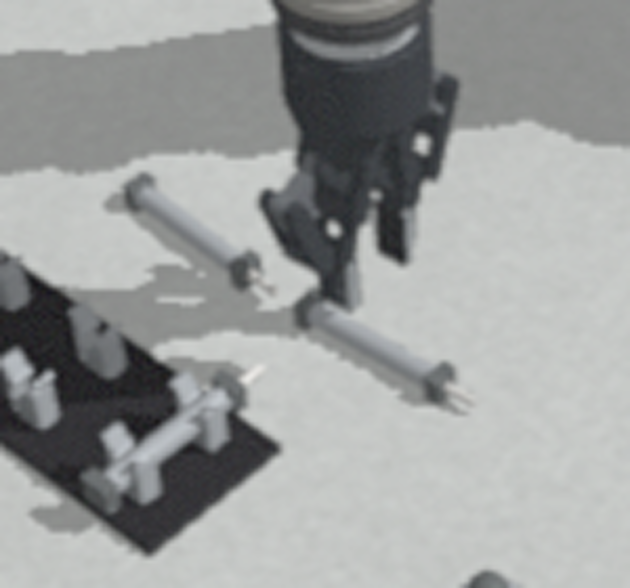

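drive_tool(increments="-0.0005 -0.001 -0.01 0; 0 0 -0.015 0; 0 0 -0.012 0; 0 0 -0.008 0; 0 0 -0.004 0; 0 0 -0.002 0; 0 0 0 0; 0 0 0 0; 0 0 0 0")

```text
t: 49.18
eef_pos: [0.4354, -0.1557, 0.0302]
tool_rot: [0.0, 0.69, 0.724, 0.0]
contact_force: [0.2, 0.3, -0.7]
gripper_width: 0.451
```

drive_tool(increments="0 0 0 0; 0 0 0 0; 0 0 0 0; 0 0 0 0; 0 0 0 0; 0 0 0 0; 0 0 0 0", grip=0.02, squeeze=90)

```text
t: 49.77
eef_pos: [0.4353, -0.1556, 0.0306]
tool_rot: [0.0, 0.69, 0.724, 0.0]
contact_force: [-1.9, 1.3, 9.7]
gripper_width: 0.109
```

drive_tool(increments="0 0 0.008 0; 0 0 0.02 0; 0 0 0.03 0; 0.005 -0.003 0.02 0.12; 0.012 -0.009 0.012 0.12; 0.013 -0.01 0 0.12; 0.013 -0.01 0 0.12; 0.013 -0.01 0 0.12; 0.013 -0.01 0 0.12; 0.013 -0.01 0 0.12; 0.013 -0.01 0 0.12; 0.013 -0.01 0 0.12")

```text
t: 50.77
eef_pos: [0.5433, -0.2381, 0.1201]
tool_rot: [-0.0, 0.217, 0.976, -0.0]
contact_force: [0.6, 0.6, -1.5]
gripper_width: 0.11
```

drive_tool(increments="0.013 -0.01 0 0.12; 0.0105 -0.0117 0 0.12; 0 0 0 0.12; 0 0 0 0.058; 0 0 0 0; 0 0 0 0; 0 0 0 0; 0 0 0 0")

```text
t: 51.43
eef_pos: [0.5664, -0.2591, 0.1199]
tool_rot: [-0.0, 0.013, 1.0, -0.0]
contact_force: [-0.0, -0.1, -1.5]
gripper_width: 0.109
```

```bash
cat > chk.py <<'E'
from h import *
import sys
r=bot.get_obs(); t=r['tool_rot'];print(2*np.arctan2(t[2],t[1])-np.pi/2)
fn,x,y,z,out=sys.argv[1],*map(float,sys.argv[2:5]),sys.argv[5]
im=cv2.imread('pics/'+fn); s=5; x0,y0=170,90; c=cv2.resize(im[y0:y0+120,x0:x0+150],None,fx=s,fy=s,interpolation=cv2.INTER_CUBIC)
for a in SHP:
    uv=proj('scene',(a-[0,0,.009])@np.array([[1,-.0248,0],[.0248,1,0],[0,0,1]])+[x,y,z]); h=cv2.convexHull(uv.astype(np.float32))[:,0]
    cv2.polylines(c,[((h-[x0,y0]+.5)*s).astype(int)],True,(0,255,0),1)
cv2.imwrite('pics/'+out,c)
E
python3 look.py scene 170 80 320 220 5 s36.png; python3 chk.py full_s36.png .567 -.2597 .099 o36.png
```

```text
51.4833 [ 0.5665 -0.259   0.1199] [-0.4  0.5 -1.1] 0.11
1.54535857767946
```

View pics/o36.png

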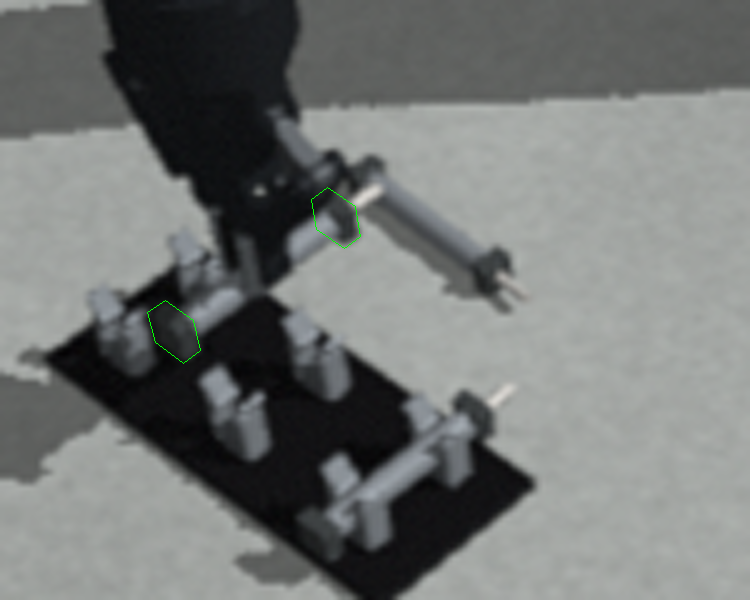

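drive_tool(increments="0.0004 -0.0012 -0.012 0; 0 0 -0.015 0; 0 0 -0.012 0; 0 0 -0.008 0; 0 0 -0.005 0; 0 0 -0.002 0; 0 0 0 0; 0 0 0 0")

```text
t: 52.15
eef_pos: [0.5672, -0.2606, 0.0661]
tool_rot: [0.0, 0.012, 1.0, -0.0]
contact_force: [-0.1, 0.9, -1.1]
gripper_width: 0.111
```

drive_tool(increments="0 0 -0.002 0; 0 0 -0.002 0; 0 0 -0.002 0; 0 0 -0.002 0; 0 0 0 0; 0 0 0 0")

```text
t: 52.65
eef_pos: [0.5675, -0.2608, 0.058]
tool_rot: [0.001, 0.012, 1.0, -0.0]
contact_force: [2.6, -1.5, 0.4]
gripper_width: 0.106
```

drive_tool(increments="0 0 -0.001 0; 0 0 -0.001 0; 0 0 -0.001 0; 0 0 -0.001 0; 0 0 0 0; 0 0 0 0")

```text
t: 53.15
eef_pos: [0.5671, -0.2606, 0.0536]
tool_rot: [0.0, 0.012, 1.0, -0.0]
contact_force: [2.3, -1.0, 0.7]
gripper_width: 0.111
```

drive_tool(increments="0 0 -0.001 0; 0 0 -0.001 0; 0 0 -0.001 0; 0 0 -0.001 0; 0 0 0 0; 0 0 0 0")

```text
t: 53.65
eef_pos: [0.5656, -0.2608, 0.049]
tool_rot: [-0.001, 0.013, 1.0, 0.0]
contact_force: [-1.1, -2.7, -2.4]
gripper_width: 0.109
```

drive_tool(increments="0 0 -0.001 0; 0 0 -0.001 0; 0 0 0 0; 0 0 0 0")

```text
t: 53.98
eef_pos: [0.5669, -0.2606, 0.0485]
tool_rot: [0.0, 0.012, 1.0, -0.0]
contact_force: [-2.0, -1.7, 6.2]
gripper_width: 0.109
```

drive_tool(increments="0 0 -0.001 0; 0 0 -0.001 0; 0 0 0 0; 0 0 0 0")

```text
t: 54.32
eef_pos: [0.5669, -0.2607, 0.0483]
tool_rot: [0.0, 0.013, 1.0, 0.0]
contact_force: [-7.2, 1.3, 21.2]
gripper_width: 0.111
```

drive_tool(increments="0 0 -0.001 0; 0 0 0 0; 0 0 0 0")

```text
t: 54.57
eef_pos: [0.567, -0.2608, 0.0482]
tool_rot: [0.0, 0.013, 1.0, 0.0]
contact_force: [-9.7, 2.2, 28.9]
gripper_width: 0.109
```

drive_tool(increments="0 0 0.002 0; 0 0 0.001 0; 0 0 0 0; 0 0 0 0; 0 0 0 0", grip=0.35)

```text
t: 54.98
eef_pos: [0.5668, -0.2599, 0.0473]
tool_rot: [-0.0, 0.012, 1.0, 0.0]
contact_force: [0.5, 0.6, -0.6]
gripper_width: 0.348
```

drive_tool(increments="0 0 0.005 0; 0 0 0.015 0; 0 0 0.03 0; 0 0.015 0.03 0; 0 0.03 0.01 0; 0 0.035 0 0; 0 0.035 0 0; 0 0.035 0 0; 0 0.02 0 0; 0 0 0 0; 0 0 0 0")

```text
t: 55.9
eef_pos: [0.5671, -0.0889, 0.138]
tool_rot: [-0.0, 0.011, 1.0, 0.0]
contact_force: [-0.4, -0.6, 1.0]
gripper_width: 0.348
```

```bash
python3 look.py scene 170 80 320 220 5 s37.png; python3 chk.py full_s37.png .567 -.2605 .027 o37.png;python3 look.py top 300 200 550 370 3 t37.png;  python3 rs.py full_t37.png full_s37.png s2,.4343,-.299,1.489
```

```text
55.95 [ 0.5669 -0.0907  0.138 ] [-0.  -0.8 -0. ] 0.347
1.546462870657657
56.0 [ 0.5669 -0.0917  0.1379] [ 0.  -0.2  1.2] 0.351
s2 top [ 0.4375 -0.3005  1.4445] 5.06
s2 scene [ 0.4463 -0.3059  1.339 ] 7.4
```

View pics/o37.png

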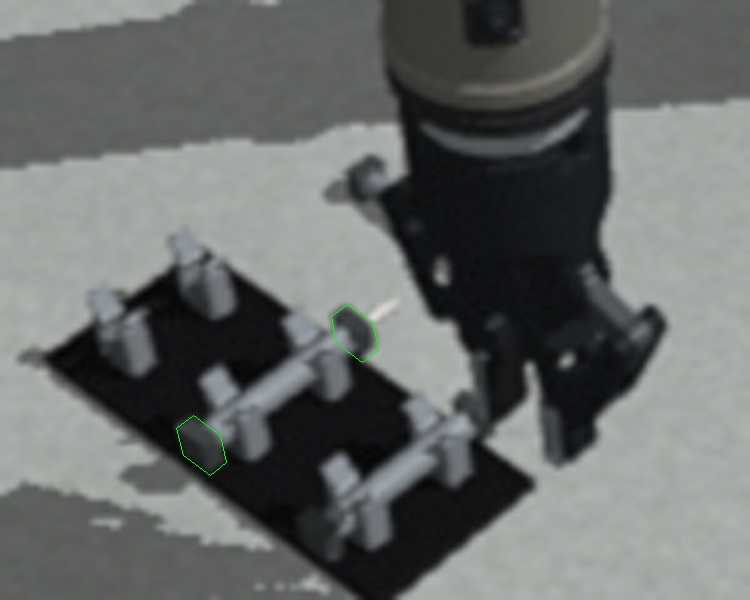

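View pics/t37.png

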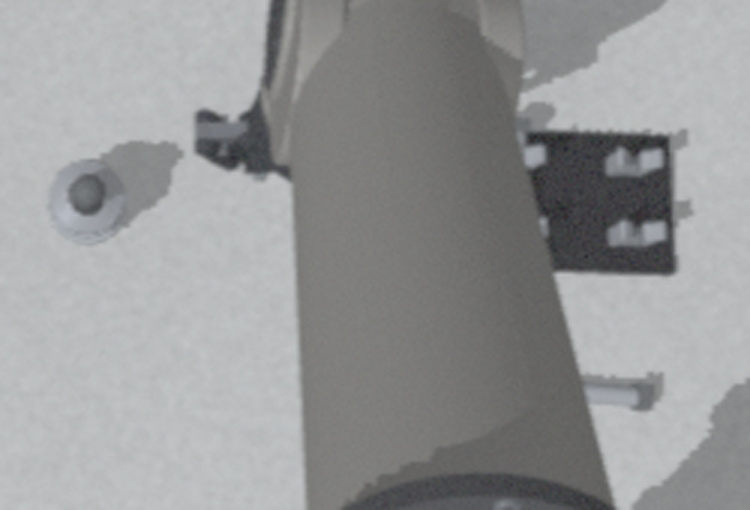

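drive_tool(increments="-0.006 -0.009 0 -0.12; -0.01 -0.016 0 -0.12; -0.0115 -0.018 0 -0.12; -0.0115 -0.018 0 -0.12; -0.0115 -0.018 0 -0.12; -0.0115 -0.018 0 -0.12; -0.0115 -0.018 0 -0.12; -0.0115 -0.018 0 -0.12; -0.0115 -0.018 -0.01 -0.12; -0.0115 -0.018 -0.01 -0.12; -0.0115 -0.018 -0.01 -0.12; -0.0078 -0.0123 -0.01 -0.12", grip=0.45)

```text
t: 57.0
eef_pos: [0.4375, -0.2935, 0.0978]
tool_rot: [0.001, 0.673, 0.74, -0.001]
contact_force: [0.2, -0.1, -0.2]
gripper_width: 0.449
```

drive_tool(increments="-0.0055 -0.008 -0.01 -0.12; 0 0 -0.007 -0.068; 0 0 0 0; 0 0 0 0; 0 0 0 0; 0 0 0 0")

```text
t: 57.5
eef_pos: [0.4346, -0.2981, 0.0814]
tool_rot: [0.0, 0.735, 0.678, 0.0]
contact_force: [0.2, 0.6, 0.2]
gripper_width: 0.453
```

```bash
python3 look.py scene 190 60 340 200 4.2 s38.png; python3 - <<'E'
from h import *
r=bot.get_obs()['tool_rot'];print(2*np.arctan2(r[2],r[1])-np.pi/2)
E
```

```text
57.55 [ 0.4346 -0.2979  0.0814] [ 0.2 -0.   0.2] 0.449
-0.08064737327380356
```

View pics/s38.png

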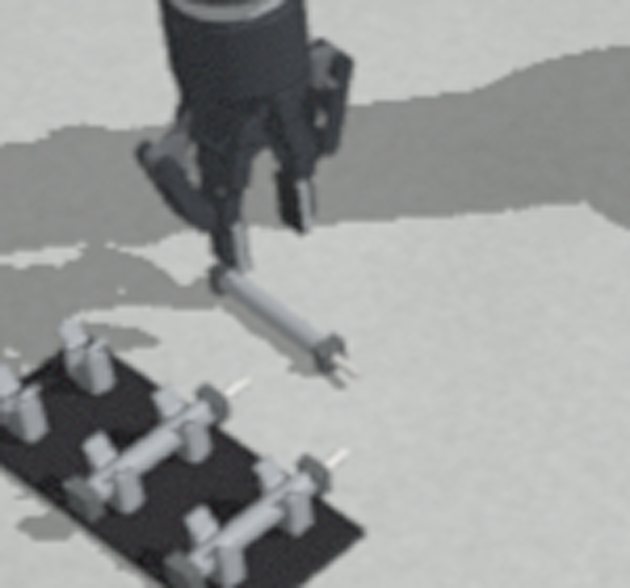

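```bash
python3 rs.py - full_s38.png s2,.4343,-.299,1.489
```

```text
s2 scene [ 0.438  -0.3009  1.5927] 10.25
```

drive_tool(increments="-0.0004 -0.001 -0.01 0; 0 0 -0.015 0; 0 0 -0.012 0; 0 0 -0.008 0; 0 0 -0.005 0; 0 0 -0.002 0; 0 0 0 0; 0 0 0 0; 0 0 0 0")

```text
t: 58.3
eef_pos: [0.434, -0.299, 0.0292]
tool_rot: [0.0, 0.736, 0.678, 0.0]
contact_force: [-0.6, 0.0, -0.2]
gripper_width: 0.452
```

drive_tool(increments="0 0 0 0; 0 0 0 0; 0 0 0 0; 0 0 0 0; 0 0 0 0; 0 0 0 0; 0 0 0 0", grip=0.02, squeeze=90)

```text
t: 58.88
eef_pos: [0.434, -0.2989, 0.0296]
tool_rot: [0.0, 0.735, 0.678, 0.0]
contact_force: [-1.0, 1.3, 7.7]
gripper_width: 0.113
```

drive_tool(increments="0 0 0.008 0; 0 0 0.02 0; 0 0 0.03 0; 0.005 -0.002 0.02 0.12; 0.012 -0.004 0.012 0.12; 0.013 -0.004 0 0.12; 0.013 -0.004 0 0.12; 0.013 -0.004 0 0.12; 0.013 -0.004 0 0.12; 0.013 -0.004 0 0.12; 0.013 -0.004 0 0.12; 0.013 -0.004 0 0.12")

```text
t: 59.88
eef_pos: [0.542, -0.3329, 0.1192]
tool_rot: [-0.0, 0.28, 0.96, -0.0]
contact_force: [0.4, -0.5, -0.5]
gripper_width: 0.114
```

drive_tool(increments="0.013 -0.004 0 0.12; 0.01 -0.0035 0 0.12; 0 0 0 0.12; 0 0 0 0.12; 0 0 0 0.0666; 0 0 0 0; 0 0 0 0; 0 0 0 0; 0 0 0 0")

```text
t: 60.63
eef_pos: [0.5647, -0.3402, 0.1189]
tool_rot: [-0.0, 0.014, 1.0, -0.0]
contact_force: [0.0, -0.2, -1.3]
gripper_width: 0.111
```

```bash
python3 look.py scene 170 80 320 220 5 s39.png; sed -i 's/x0,y0=170,90/x0,y0=160,75/' chk.py; python3 chk.py full_s39.png .565 -.3405 .099 o39.png
```

```text
60.6833 [ 0.5647 -0.3402  0.1189] [ 0.7  1.1 -0.6] 0.112
1.5435881577906096
```

View pics/o39.png

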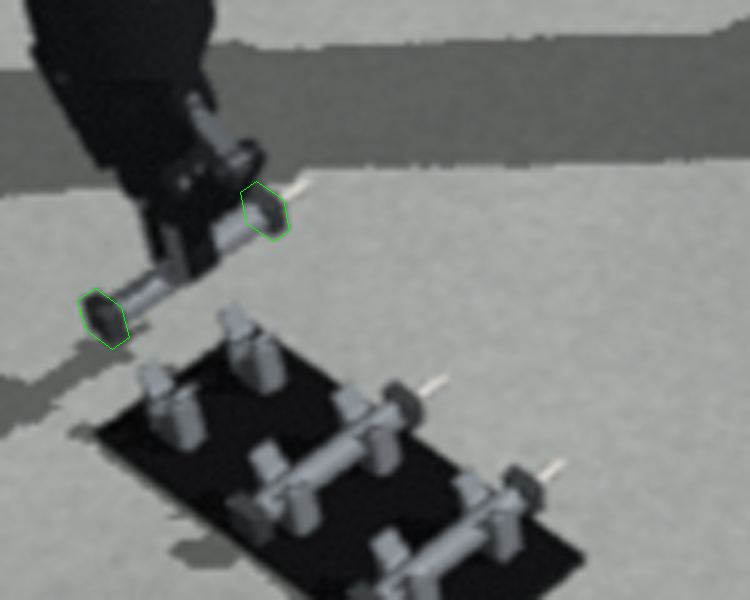

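Aligned and level. Lower into clip 3.

drive_tool(increments="0.0003 -0.0003 -0.012 0.003; 0 0 -0.015 0; 0 0 -0.012 0; 0 0 -0.008 0; 0 0 -0.005 0; 0 0 -0.001 0; 0 0 0 0; 0 0 0 0")

```text
t: 61.35
eef_pos: [0.5654, -0.3409, 0.0663]
tool_rot: [0.0, 0.012, 1.0, -0.0]
contact_force: [0.2, 0.2, -0.9]
gripper_width: 0.112
```

drive_tool(increments="0 0 -0.002 0; 0 0 -0.002 0; 0 0 -0.002 0; 0 0 -0.002 0; 0 0 0 0; 0 0 0 0")

```text
t: 61.85
eef_pos: [0.5654, -0.3408, 0.0579]
tool_rot: [0.0, 0.012, 1.0, -0.0]
contact_force: [1.2, -1.1, -1.6]
gripper_width: 0.114
```

drive_tool(increments="0 0 -0.001 0; 0 0 -0.001 0; 0 0 -0.001 0; 0 0 -0.001 0; 0 0 0 0; 0 0 0 0")

```text
t: 62.35
eef_pos: [0.5652, -0.3407, 0.0538]
tool_rot: [0.0, 0.012, 1.0, -0.0]
contact_force: [2.0, -0.6, 1.5]
gripper_width: 0.115
```

drive_tool(increments="0 0 -0.001 0; 0 0 -0.001 0; 0 0 -0.001 0; 0 0 -0.001 0; 0 0 0 0; 0 0 0 0")

```text
t: 62.85
eef_pos: [0.5644, -0.3406, 0.049]
tool_rot: [-0.001, 0.012, 1.0, 0.0]
contact_force: [0.8, -1.9, -3.5]
gripper_width: 0.111
```

drive_tool(increments="0 0 -0.001 0; 0 0 -0.001 0; 0 0 0 0; 0 0 0 0")

```text
t: 63.18
eef_pos: [0.5648, -0.3408, 0.0477]
tool_rot: [-0.0, 0.012, 1.0, -0.0]
contact_force: [-0.4, -2.7, -2.1]
gripper_width: 0.113
```

drive_tool(increments="0 0 -0.001 0; 0 0 -0.001 0; 0 0 0 0; 0 0 0 0")

```text
t: 63.52
eef_pos: [0.5663, -0.3408, 0.0474]
tool_rot: [0.001, 0.012, 1.0, -0.0]
contact_force: [-1.2, 0.1, 8.3]
gripper_width: 0.116
```

drive_tool(increments="0 0 -0.001 0; 0 0 0 0; 0 0 0 0")

```text
t: 63.77
eef_pos: [0.5663, -0.3408, 0.0474]
tool_rot: [0.001, 0.012, 1.0, -0.0]
contact_force: [-3.1, 0.8, 15.0]
gripper_width: 0.117
```

drive_tool(increments="0 0 -0.001 0; 0 0 -0.001 0; 0 0 0 0; 0 0 0 0")

```text
t: 64.1
eef_pos: [0.5664, -0.3409, 0.0472]
tool_rot: [0.001, 0.012, 1.0, -0.0]
contact_force: [-7.9, 3.6, 28.8]
gripper_width: 0.111
```

drive_tool(increments="0 0 0.002 0; 0 0 0.001 0; 0 0 0 0; 0 0 0 0; 0 0 0 0", grip=0.35)

```text
t: 64.52
eef_pos: [0.5648, -0.3401, 0.0452]
tool_rot: [-0.0, 0.011, 1.0, 0.0]
contact_force: [-0.3, 0.6, 0.8]
gripper_width: 0.351
```

drive_tool(increments="0 0 0.005 0; 0 0 0.015 0; 0 0 0.03 0; 0 0 0.03 0; -0.01 0.02 0.03 0; -0.015 0.03 0.02 0; -0.015 0.035 0 0; 0 0.035 0 0; 0 0.035 0 0; 0 0.035 0 0; 0 0.035 0 0; 0 0.035 0 0")

```text
t: 65.52
eef_pos: [0.5247, -0.079, 0.1762]
tool_rot: [0.0, 0.012, 1.0, -0.0]
contact_force: [0.9, 0.2, 0.4]
gripper_width: 0.351
```

drive_tool(increments="0 0.035 0.01 0; 0 0.035 0.01 0; 0 0.035 0 0; 0 0.035 0 0; 0 0.035 0 0; 0 0.035 0 0; 0 0.035 0 0; 0 0.035 0 0; 0 0.035 0 0; 0 0.02 0 0; 0 0 0 0; 0 0 0 0")

```text
t: 66.52
eef_pos: [0.5245, 0.2558, 0.1957]
tool_rot: [-0.0, 0.01, 1.0, 0.0]
contact_force: [0.4, -1.0, -1.0]
gripper_width: 0.348
```

```bash
python3 look.py scene 160 80 360 260 4 s40.png; python3 look.py top 300 200 550 370 3.2 t40.png; python3 chk.py full_s40.png .565 -.3405 .027 o40.png
```

```text
66.5667 [0.5249 0.254  0.1957] [-0.4  0.1  0.2] 0.349
66.6167 [0.5252 0.253  0.1957] [-0.6 -0.5 -0.3] 0.348
1.5461684550962884
```

View pics/o40.png

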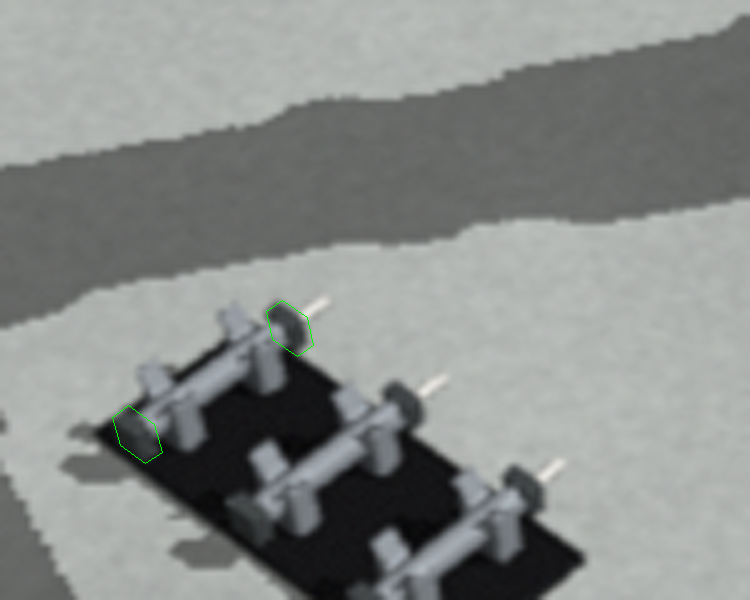

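View pics/t40.png

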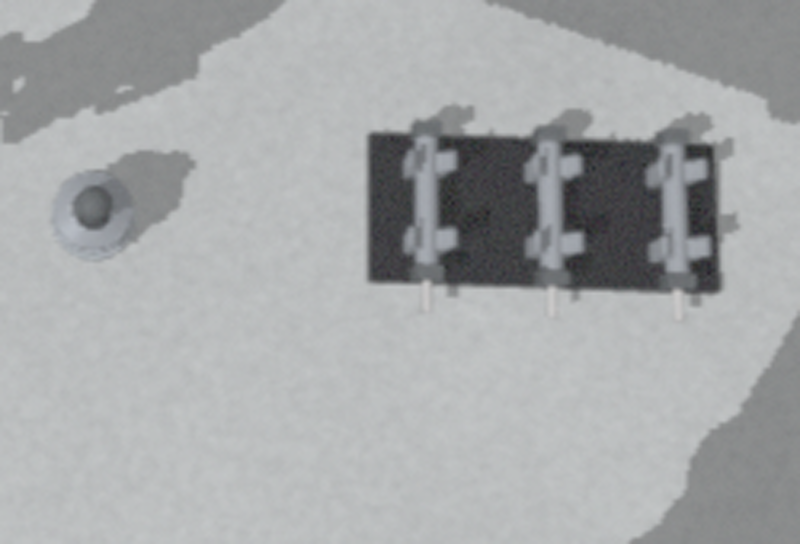

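View pics/s40.png

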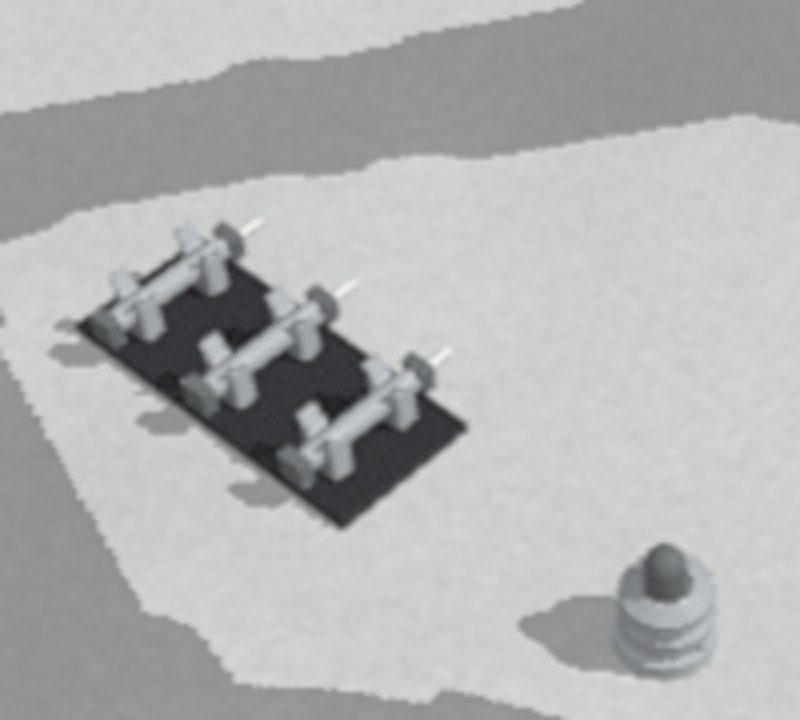

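View pics/full_s40.png

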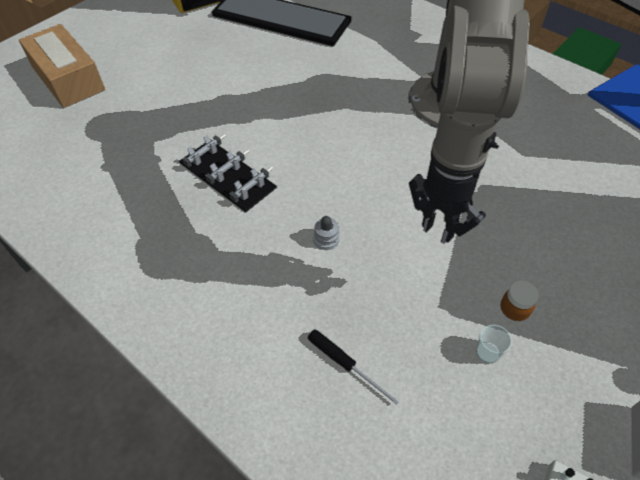

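No washers are left on the bench; the jar (520,300), beaker (493,343) and screwdriver (350,365) are where they started.

```bash
python3 -c "
from station import bot
print(bot.hand_in())"
```

```text
the job is handed in; nothing more can be done
None
```

I handed the job in at about 67 s of the 200 s allowed, with all the washers stacked and all three shafts in their clips.

- **Washers:** Four were on the bench, two dome up and two hollow up. They are stacked on the arbor as hollow, dome, hollow, dome, counting from the flange up. Each met the stack about 9 mm above the one before, so none are nested. One dome-up washer was knocked about 25 mm aside during the run, and the other dome-up washer had also shifted by about 7 mm. I measured both again before picking them up.
- **Shafts:** Each was pushed into its own clip to a hard stop at 29–41 N. After each release, both ends matched the predicted position of a level, seated shaft. I briefly thought shaft 1 was tilted and pressed on it again with the gripper shut. It was already at seated height.
- **Final pictures:** Nothing loose was left on the bench. The jar, beaker and screwdriver were where they started, and the robot was touching nothing.
- **Checks that disagreed:** Some automatic outline fits of held or partly hidden shafts disagreed with the picture overlays and force readings, so I went by the latter.

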